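Pack the repair kit tray

TASK

Pack the kit tray for a repair call: lay the pliers, the red screwdriver, the ball bearing and the gear that lie beside it each into its own shaped cut-out in the tray, sitting flat on the cut-out's floor and the right way round. The green screwdriver and the roll of tape belong to the bench: leave them where they lie.

Things in the scene. Friction and masses are not known exactly. Their poses are not given: they have to be found in the camera images.
- pliers: Combination pliers with red handles, closed, lying flat: 58 x 179 x 14 mm, 0.15 to 0.31 kg. Origin: middle of its underside; z up, y along its length: +y to the handle ends, -y to the jaw tip. The joint at y = -45 to -20 mm is 26 to 28 mm wide with nearly parallel sides, the steel jaws run on to y = -89 mm, narrowing to 10 mm; the handles bulge to 58 mm at y = 30 to 60 mm. Centre of mass near y = +12 mm.
- red_driver: Screwdriver with a red handle and a bright blade, 160 mm long, lying flat, 0.05 to 0.1 kg. Origin: middle of its length, on its underside; z up, y along its length. The handle, 25 mm thick and with flats so that it does not roll, lies at y = -5 to +80 mm; the blade points to -y.
- bearing: Grey steel ball bearing lying flat, 52 mm outer diameter, 15 mm high, 0.1 to 0.2 kg. Origin: centre of its underside; z up.
- gear: Dark steel toothed gear lying flat, hub up, 0.25 to 0.49 kg: toothed rim 56 mm in diameter and 16 mm high, round hub of 30 mm diameter above it up to 28 mm. Origin: centre of its underside; z up.
- pliers_insert: Pliers' insert in the kit tray, 84 x 205 mm. Fixed black block, top 16 mm above the bench, level with its neighbours and the tray rim; cut-out 6 mm deep, flat blue floor 6 mm above the origin (block underside), z up. Rightly laid, the pliers' frame is the insert's, 6 mm higher (handles +y). Cut-out: jaws 40 mm wide, y -97 to -57; finger gap over all 84 mm, y -57 to -7; handles 74 mm wide, y -7 to 97.
- driver_insert: Red screwdriver's insert in the kit tray, 84 x 205 mm. Fixed black block, top 16 mm above the bench, level with its neighbours and the tray rim; cut-out 6 mm deep, flat blue floor 6 mm above the origin (block underside), z up. Rightly laid, the driver's frame is the insert's, 6 mm higher (handle +y). Cut-out: blade slot 14 mm wide, y -88 to -13; handle 41 mm wide, y -13 to 88, with a finger gap over all 84 mm at y 12 to 62.
- bearing_insert: Bearing's insert in the kit tray, 100 x 100 mm. Fixed black block, top 16 mm above the bench, level with its neighbours and the tray rim; cut-out 6 mm deep, flat blue floor 6 mm above the origin (block underside), z up. The cut-out is a plain round hole of 68 mm diameter centred on the origin, its blue floor printed with a black 26 mm dot, so that it shows a ring.
- gear_insert: Gear's insert in the kit tray, 100 x 100 mm. Fixed black block, top 16 mm above the bench, level with its neighbours and the tray rim; cut-out 6 mm deep, flat blue floor 6 mm above the origin (block underside), z up. The cut-out is a round hole of 72 mm diameter centred on the origin, edged with twelve blue teeth printed on the black top, so that it shows a toothed wheel.
- green_driver: Screwdriver with a green handle, 190 mm long, lying flat, handle 25 mm thick; it stays on the bench. Origin: middle of its length, on its underside; y along its length, the handle at y = +10 to +95 mm.
- tape_roll: Roll of black tape with a tan core lying flat, 66 mm in diameter, 19 mm high; it stays on the bench. Origin: centre of its underside; z up.
Things that resemble listed ones, but are neither listed nor needed, are in the scene too. What is shaped like the bearing but purple or turquoise is not meant.

How it is judged:
By the outcome, as a careful person would: the job done as asked, in the order asked, and still so for the second after the job is handed in, with the robot touching nothing.
It also fails if it takes over 83 s, if anything falls off the work surface, if the arm or the gripper's body presses on something with over 40 N, if the wrist force passes 120 N, or if a joint passes its speed limit or range.

ROBOT

A 7-joint arm with a two-finger parallel gripper is mounted at the origin on a cart in front of the work surface, level with it; the furniture and walls round the work are solid. World frame = base frame: x ahead of the robot, y to its left, z up, the work surface at z = 0. Lengths are in mm, angles in rad, forces in N, time in s.
With the tool pointing down it reaches from about 350 to 900 mm from the base axis. Payload 19.9 kg.
Tool frame: the origin (TCP) lies at the very end of the fingers, on their centre line; the grasp point (between the pads) lies 19 mm behind it (env.hold_point_z is the distance from the TCP to the grasp point, in mm); z points along the fingers, y is the direction in which the jaws open and shut (so a half turn about z gives the same grasp; the last joint's range is limited). The gripper opens to 85 mm and grips with 20 to 120 N. Pads are 22 mm wide; open, the fingers measure 114 mm over their backs; the gripper's body (76 mm by 85 mm) begins 54 mm behind the grasp point. The pads swing forward as they close: fully open they stand 13 mm farther back than shut.
Start: joints at [-1.153, 0.417, -0.01, 1.614, 0.005, 1.111, -0.053], TCP at [277.342, 560.072, 211.26] pointing down, gripper open.
Joint ranges: [-2.81, 2.81], [-0.39, 2.02], [-1.27, 1.25], [0.06, 2.57], [-1.19, 4.33], [0.19, 2], [-2.82, 2.82]. Speed limits (rad/s): [1.89, 1.89, 2.39, 2.39, 3.01, 3.01, 3.01].

INTERFACE

Orientations are given as [roll, pitch, yaw] about the fixed x, y, z axes, in that order (R = Rz(yaw) Ry(pitch) Rx(roll)).
In Python, from station import env, imaging gives the robot as it stands. The module is installed in compiled form; this text tells all that it offers.
- The arm moves only by the shell command python3 -m crank 'ROWS' [OPENING] [FORCE]. ROWS is JSON, one flat list of numbers, 6 for each row, row after row: the shift along the tool's x, y, z in mm, then the turn, a rotation vector about the tool's x, y, z in degrees. In form: [tx, ty, tz, rx, ry, rz, tx, ty, tz, rx, ry, rz, ...]. A call has exactly 5 rows; each row is the pose to reach, as a shift and turn from the pose commanded when the call began, along the tool's axes at that moment; what a row does not reach only later rows make up. A row lasts 1/12 s, in which the tool goes at most 41.7 mm and 7.16 degrees, less where a joint would pass 70% of its speed; a pose out of reach is approached as far as the arm can. A call with a gripper value outside its range is refused whole. OPENING is the opening, from 0 (shut) to 1 (fully open), set as the call begins (- or left out, the last holds). The fingers move at their own pace and stop on an object; FORCE is the grip in N (left out, the last holds). Time passes only in rows, so rows that repeat a pose let the fingers close, or fill a call up. It gives the time, the measured TCP pose, the force and the opening at its end, in the units of the state.
- env.observe(): the state, without advancing time (a new reading comes with each control period).
- imaging.grab_frame(name): name is "scene" or "top"; returns a dict with "color" (400x640x3 uint8, red, green, blue), "range_z" (400x640 float32, mm along the optical axis (not along the pixel's ray), 0 where there is no reading), "camera_matrix" (3x3 intrinsics, pixels), "k1" (the pictures are not rectified: a ray, as slopes to the right and down, at radius r is drawn at 1 + k1 r^2 times it, then the intrinsics apply), "extrinsics" (4x4, takes a point from world to camera coordinates). Camera axes: x right, y up, looking along -z (the intrinsics and any distortion apply to the point x, -y, -z); pixel columns grow to the right and rows downward; lengths in mm; the calibration is good to about 2 mm. A picture is of the moment at which its call begins.
- env.close_job(): hands the job in, once; it reports no verdict.
The state is a dict: "clock": time; "joint_pos": joint angles; "dq": joint speeds; "joint_efforts": joint torques, N m; "tool_pos": TCP position; "tool_rot": TCP orientation; "force": force on the tool from outside, world axes, zero at the start; "moment": the same for the moment, N m; "grip_width": opening from 0.0 (shut) to 1.0 (fully open).
Only numpy, scipy, OpenCV 4.12 (cv2) and the standard library are available. Lean on these libraries where they do the work, as an engineer would, in place of code of your own. Each camera call takes 0.05 s, during which the arm holds its last target.

## Working session

There is one attempt and no reset: what is moved stays moved. The work goes in short steps, Python scripts to look and compute and a shell command to move; the robot and the scene stay as the last step left them, time stands still between calls to the robot, and variables do not carry over. Pictures are saved under pics/ and viewed, and the job is handed in when it is done.

```bash
mkdir -p pics
cat > h.py <<'E'
import numpy as np,cv2
from station import env,imaging
def grab(n):
    f=imaging.grab_frame(n); np.savez(f'{n}.npz',**{k:np.asarray(v) for k,v in f.items()}); return f
def load(n): return dict(np.load(f'{n}.npz'))
def ray(f,u,v):
    K=f['camera_matrix'];k1=float(f['k1'])
    d=cv2.undistortPoints(np.array([[[u,v]]],float),K,np.array([k1,0,0,0,0.]))[0,0]
    E=f['extrinsics'];R=E[:3,:3];t=E[:3,3]
    return -R.T@t, R.T@np.array([d[0],-d[1],-1.])
def onz(f,u,v,z):
    o,d=ray(f,u,v); return o+d*(z-o[2])/d[2]
def pt(f,u,v):
    o,d=ray(f,u,v); return o+d*float(f['range_z'][int(v),int(u)])
def proj(f,p):
    E=f['extrinsics'];c=E[:3,:3]@np.asarray(p,float)+E[:3,3]
    x,y=c[0]/-c[2],-c[1]/-c[2]; s=1+float(f['k1'])*(x*x+y*y);K=f['camera_matrix']
    return K[0,0]*x*s+K[0,2],K[1,1]*y*s+K[1,2]
E
python3 - <<'E'
from h import *
print(env.observe())
for n in('scene','top'):
    f=grab(n);cv2.imwrite(f'pics/{n}0.png',f['color'][:,:,::-1]);print(f['camera_matrix'],f['k1'],f['extrinsics'])
E
```

```text
{'clock': 0.0, 'joint_pos': array([-1.1525101 ,  0.41796301, -0.01029977,  1.6141933 ,  0.00470596,
        1.11068125, -0.05302003]), 'dq': array([-5.82263240e-04, -1.80271204e-04, -8.28196364e-05,  7.13805777e-05,
       -5.61646974e-04,  1.23188611e-03, -1.87622059e-03]), 'joint_efforts': array([ 1.53719029e-03, -8.64415455e+01,  6.79878965e-01, -4.34916794e+01,
        1.90884626e-02,  7.20026437e-03,  9.12080395e-05]), 'tool_pos': array([277.19551765, 559.74753631, 210.65909998]), 'tool_rot': array([-3.14037526e+00,  9.80278098e-05,  2.68179449e+00]), 'force': array([0.02225971, 0.58828333, 0.16790684]), 'moment': array([-0.03286475, -0.00064404,  0.01059879]), 'grip_width': 1.0002088943642085}
[[435.42879407   0.         315.93024407]
 [  0.         435.42879407 199.21114601]
 [  0.           0.           1.        ]] -0.028694091903216423 [[-4.74382555e-01 -8.80262519e-01 -9.95435948e-03  2.53309454e+02]
 [ 4.08636313e-01 -2.30205772e-01  8.83188353e-01 -2.23621810e+02]
 [-7.79729155e-01  4.14901435e-01  4.68912832e-01 -1.19234616e+03]
 [ 0.00000000e+00  0.00000000e+00  0.00000000e+00  1.00000000e+00]]
[[434.10938475   0.         319.20845388]
 [  0.         434.10938475 193.69328037]
 [  0.           0.           1.        ]] -0.02004613504696732 [[-9.18136199e-03 -9.99957841e-01  1.39500101e-04  6.70655308e+01]
 [ 9.99201368e-01 -9.16899064e-03  3.88915874e-02 -4.32801865e+02]
 [-3.88886687e-02  4.96466434e-04  9.99243426e-01 -1.39031511e+03]
 [ 0.00000000e+00  0.00000000e+00  0.00000000e+00  1.00000000e+00]]
```

View pics/top0.png

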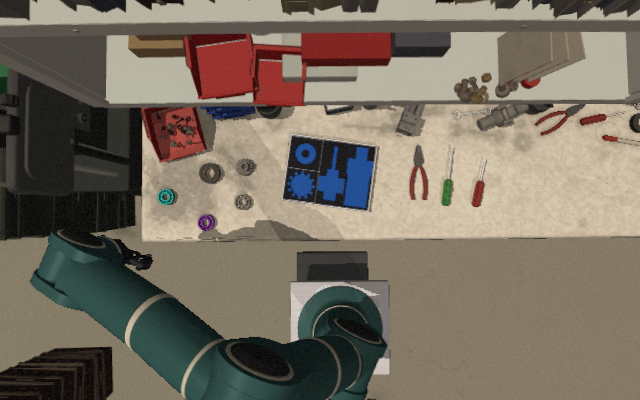

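View pics/scene0.png

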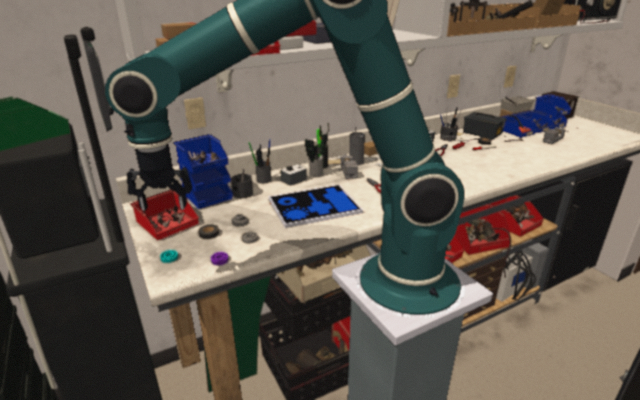

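Run:
```python
from h import *
f=load('top');c=f['color'][95:345,200:480,::-1]
cv2.imwrite('pics/topc0.png',cv2.resize(c,(800,714),interpolation=cv2.INTER_CUBIC)[:600])
```

```text
(no output)
```

View crop.

The top view shows the tray at about (330,172), pliers (418,172), green driver (448,175) and red driver (480,182). At the left are round things at (209,172), (246,167), (243,202), plus the turquoise (166,197) and purple (207,222) ones.

Run:
```python
from h import *
f=load('top');c=f['color'][:,:,::-1]
a=cv2.resize(c[125:245,140:280],(560,480),interpolation=cv2.INTER_CUBIC)
cv2.imwrite('pics/tl0.png',a)
b=cv2.resize(c[130:220,270:500],(800,313),interpolation=cv2.INTER_CUBIC)
cv2.imwrite('pics/tr0.png',b)
for u,v in[(280,220),(209,172),(200,172),(246,167),(243,202),(209,163),(246,160),(332,172),(306,155),(361,180),(300,185),(418,172),(419,155),(478,195),(446,193),(283,180)]:
    print(u,v,np.round(pt(f,u,v),1))
```

```text
280 220 [349.8 190.4   3.1]
209 172 [508.  421.8  -3.8]
200 172 [506.3 445.3  17.6]
246 167 [519.9 295.7  27.5]
243 202 [409.  309.9   2.6]
209 163 [534.7 415.6  20.7]
246 160 [543.3 297.   19.3]
332 172 [503.4  21.    4.8]
306 155 [558.9 104.6   9.5]
361 180 [476.2 -72.   10.5]
300 185 [462.1 124.8   7.1]
418 172 [ 5.014e+02 -2.588e+02 -2.000e-01]
419 155 [ 556.1 -261.7    6. ]
478 195 [ 423.7 -441.5   31. ]
446 193 [ 431.5 -343.3   18.1]
283 180 [479.1 180.    2.8]
```

View pics/tl0.png

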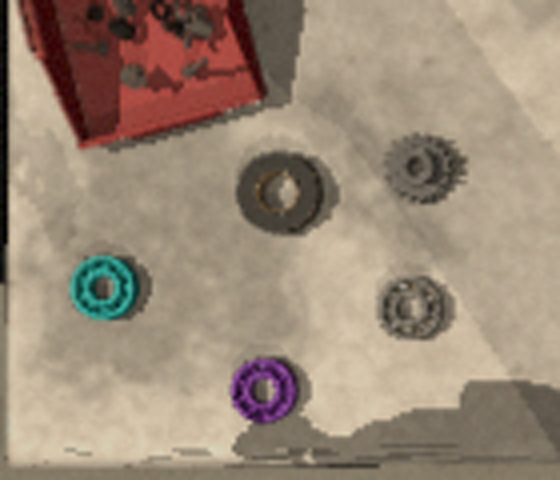

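View pics/tr0.png

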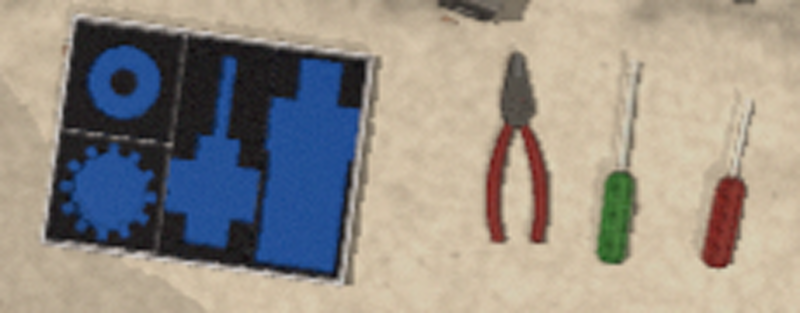

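Candidates: the round, uncoloured thing at (243,202) is the bearing. It is a grey ring with balls and about 52 mm wide, unlike the purple (207,222) and turquoise (166,197) rings. The gear is at (246,167): toothed with a hub. The tape is at (209,172): black, tan core, bigger. The red driver near the tray is at (480,182); the other red tools at (600,118) and (620,139) are at the back, far away and not beside the tray. Next I measure.

```bash
cat > meas.py <<'E'
from h import *
f=load('top');hsv=cv2.cvtColor(f['color'],cv2.COLOR_RGB2HSV)
def w(pts,z): return np.array([onz(f,u,v,z)[:2] for u,v in pts])
def comps(m,lo=20):
    n,l,s,c=cv2.connectedComponentsWithStats(m.astype(np.uint8));return [(s[i],c[i],l==i) for i in range(1,n) if s[i,4]>lo]
def rect(mask,z):
    cs=max(cv2.findContours(mask.astype(np.uint8),cv2.RETR_EXTERNAL,cv2.CHAIN_APPROX_NONE)[0],key=len)[:,0].astype(float)
    P=w(cs,z).astype(np.float32);return cv2.minAreaRect(P),P
H,S,V=[hsv[:,:,i].astype(int) for i in range(3)]
roi=np.zeros(H.shape,bool);roi[130:215,280:382]=1
blue=roi&(H>95)&(H<125)&(S>130)&(V>60)
print('BLUE')
for s,c,m in comps(blue):
    r,P=rect(m,12);ys,xs=np.nonzero(m);q=w(list(zip(xs,ys)),12).mean(0);print(s,c.round(1),'rect',np.round(r[0],1),np.round(r[1],1),round(r[2],1),'cen',q.round(1))
red=((H<8)|(H>172))&(S>120)&(V>50)
r2=red.copy();r2[:,:380]=0;r2[:140]=0;r2[215:]=0;r2[:,500:]=0
print('RED')
for s,c,m in comps(r2):
    r,P=rect(m,8);print(s,c.round(1),np.round(r[0],1),np.round(r[1],1),round(r[2],1))
print('ring/gear')
for n,(x0,y0,x1,y1) in dict(bear=(230,190,258,215),gear=(232,152,262,180)).items():
    sub=hsv[y0:y1,x0:x1];
    print(n);[print(' '.join('%3d'%v for v in row)) for row in sub[:,:,2]]
E
python3 meas.py
```

```text
BLUE
[295 143  21  22 323] [305.2 153.3] rect [563.5 107.7] [64.5 68.1] 89.5 cen [564.2 107. ]
[317 146  28  55 726] [331.1 180.5] rect [499.6  21.2] [ 83.7 177.5] 82.2 cen [475.3  24.4]
[ 343  147   30   62 1314] [357.7 178.8] rect [486.5 -62.6] [ 82.2 196. ] 83.0 cen [480.3 -61.4]
[287 171  28  28 526] [300.7 184.8] rect [463.5 123. ] [86.9 87. ] 89.5 cen [462.6 122.3]
RED
[410 166   7  33 111] [412.3 182. ] [ 468.9 -238.5] [ 16.9 104.3] 85.0
[420 166   7  34 109] [423.8 182.3] [ 467.1 -275.3] [107.4  16. ] 4.9
[472 181  12  26 191] [477.6 193.7] [ 429.3 -449. ] [24.4 84.2] 76.6
ring/gear
bear
193 190 197 192 201 199 189 189 187 171 172 162 164 170 171 175 172 168 170 165 171 171 172 168 164 167 172 181
198 195 194 195 196 200 192 175 175 171 167 155 156 159 155 160 170 178 184 172 177 180 170 172 173 173 175 178
203 199 200 204 204 206 199 173 170 174 168 162 155 154 151 151 161 173 195 190 182 181 176 178 180 179 177 178
208 208 209 207 212 208 187 182 170 175 169 168 157 153 153 157 168 180 201 202 197 187 180 180 179 177 178 179
207 211 209 207 202 191 186 184 173 145 144 133 1
[... 4967 characters left out ...]
 156 144 130 114 129 106  67  92 107  75  83  53  82  89 121 179 181 182 182 176 177 176 177 180 183
173 165 161 158 159 166 158 141 143 143 118 106 127  69  69  85  76 116 162 167 173 177 178 180 177 178 179 176 180 183
163 167 170 169 169 173 167 150 148 150 152 149 152 145 154 156 157 165 176 175 173 176 176 174 175 180 179 176 178 179
160 171 176 170 171 171 167 158 145 155 166 167 163 158 163 166 168 171 174 174 175 174 174 170 177 179 180 181 179 180
156 168 177 174 171 168 163 161 156 151 160 162 160 156 158 161 167 170 173 174 171 174 179 175 175 177 178 181 182 183
162 167 173 172 166 166 164 163 161 147 149 154 156 155 154 156 166 166 167 169 174 180 182 183 180 178 175 181 181 184
```

Run:
```python
from h import *
f=load('top');print('cam',ray(f,0,0)[0].round(0))
for n,u,v,z in[('bear',243,201.8,15),('gearhub',243.4,166.3,28),('gearrim',244.7,167,16),('pl tip',418.4,145.3,7),('drv tip',0,0,0)]:
    if u: print(n,onz(f,u,v,z).round(1))
g=cv2.cvtColor(f['color'],cv2.COLOR_RGB2GRAY)
c=f['color'][:,:,::-1]
cv2.imwrite('pics/pl.png',cv2.resize(c[135:215,395:500],(788,600),interpolation=cv2.INTER_CUBIC))
# state
```

```text
cam [ 379.   64. 1406.]
bear [409.4 307.7  15. ]
gearhub [522.2 303.9  28. ]
gearrim [521.2 301.8  16. ]
pl tip [ 587.6 -260.1    7. ]
```

View pics/pl.png

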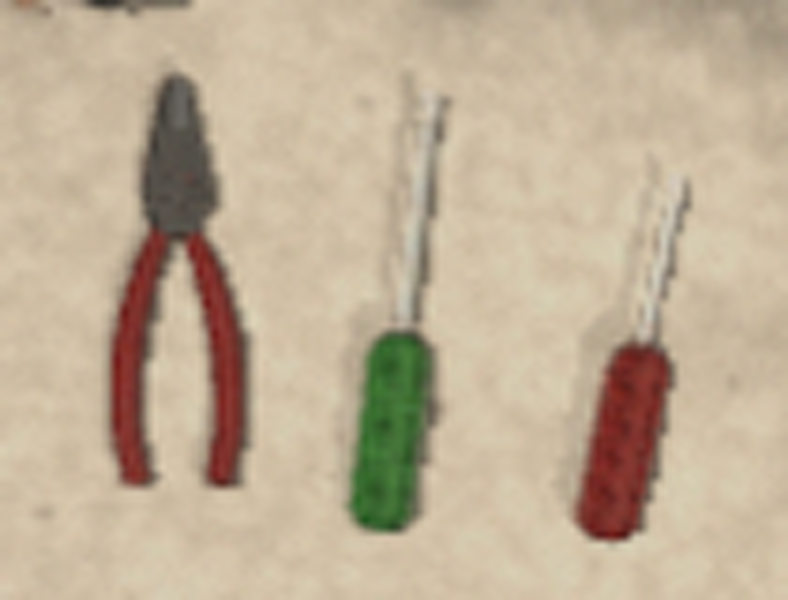

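```bash
cat > to.py <<'E'
import sys,numpy as np
from station import env
from scipy.spatial.transform import Rotation as R
x,y,z,yaw=map(float,sys.argv[1:5]);s=env.observe()
r=R.from_euler('xyz',s['tool_rot']);t=R.from_euler('xyz',[np.pi,0,np.radians(yaw)])
d=r.inv().apply(np.array([x,y,z])-s['tool_pos']);w=np.degrees((r.inv()*t).as_rotvec())
print('t',s['clock'].__round__(2),'pos',s['tool_pos'].round(1),'yaw',np.degrees(s['tool_rot']).round(2),'F',s['force'].round(1),'g',round(s['grip_width'],3))
print('delta',d.round(1),'rot',w.round(2), 'dist',np.linalg.norm(d).round(0))
E
python3 to.py 534 -259.3 120 177.8
```

```text
t 0.1 pos [277.2 559.8 210.7] yaw [-179.94    0.    153.66] F [ 0.2 -0.1 -0.3] g 1.0
delta [-593.6 -620.    91.4] rot [-6.000e-02 -1.000e-02 -2.414e+01] dist 863.0
```

```bash
python3 -m crank '[-594,-620,91,0,0,-24, -594,-620,91,0,0,-24, -594,-620,91,0,0,-24, -594,-620,91,0,0,-24, -594,-620,91,0,0,-24]' 0.7 60; python3 to.py 534 -259.3 120 177.8
```

```text
clock: 0.52
tool_pos: [339.3, 361.1, 189.0]
tool_rot: [-3.141, -0.0, 3.105]
force: [1.7, 0.5, 0.9]
grip_width: 0.701
t 0.52 pos [339.3 361.1 189. ] yaw [-1.7998e+02 -1.0000e-02  1.7788e+02] F [1.7 0.5 0.9] g 0.701
delta [-217.6 -612.8   69.1] rot [-0.02 -0.01  0.08] dist 654.0
```

```bash
M='python3 -m crank'; python3 -m crank '[-217,-613,69,0,0,0,-217,-613,69,0,0,0,-217,-613,69,0,0,0,-217,-613,69,0,0,0,-217,-613,69,0,0,0]'; python3 -m crank '[-151,-423,48,0,0,0,-151,-423,48,0,0,0,-151,-423,48,0,0,0,-151,-423,48,0,0,0,-151,-423,48,0,0,0]'; python3 to.py 534 -259.3 120 177.8
```

```text
clock: 0.93
tool_pos: [400.3, 163.3, 167.3]
tool_rot: [3.141, 0.0, 3.101]
force: [1.6, 1.5, -0.7]
grip_width: 0.702
clock: 1.35
tool_pos: [461.9, -34.6, 145.2]
tool_rot: [-3.142, 0.0, 3.101]
force: [1.1, 0.1, 0.8]
grip_width: 0.703
t 1.35 pos [461.9 -34.6 145.2] yaw [-1.8000e+02  1.0000e-02  1.7767e+02] F [1.1 0.1 0.8] g 0.703
delta [ -81.1 -221.6   25.2] rot [-0.    0.01 -0.13] dist 237.0
```

Plenty of time budget. I'll arrive above the pliers and check.

```bash
python3 -m crank '[-81,-221,25,0,0,0,-81,-221,25,0,0,0,-81,-221,25,0,0,0,-81,-221,25,0,0,0,-81,-221,25,0,0,0]'; python3 -m crank '[-8,-21,3,0,0,0,-8,-21,3,0,0,0,-8,-21,3,0,0,0,-8,-21,3,0,0,0,-8,-21,3,0,0,0]'; python3 to.py 534 -259.3 40 177.8
python3 - <<'E'
from h import *
f=grab('scene');c=f['color'][:,:,::-1];cv2.imwrite('pics/s1.png',c)
f=grab('top');c=f['color'][:,:,::-1];cv2.imwrite('pics/t1.png',cv2.resize(c[100:250,300:500],(800,600),interpolation=cv2.INTER_CUBIC))
E
```

```text
clock: 1.77
tool_pos: [525.2, -231.8, 122.9]
tool_rot: [3.142, -0.0, 3.101]
force: [0.3, 1.4, 0.6]
grip_width: 0.702
clock: 2.18
tool_pos: [532.3, -249.9, 120.4]
tool_rot: [3.141, -0.0, 3.102]
force: [0.9, 0.5, 0.2]
grip_width: 0.701
t 2.18 pos [ 532.3 -249.9  120.4] yaw [179.97  -0.   177.73] F [0.9 0.5 0.2] g 0.701
delta [-2.1 -9.4 80.4] rot [ 0.03 -0.   -0.07] dist 81.0
```

View pics/t1.png

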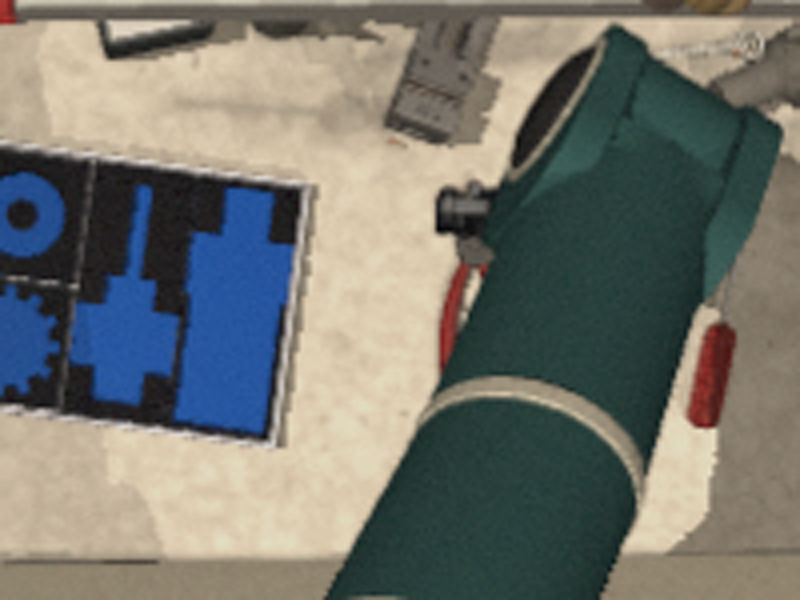

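The arm hides the pliers from above; the gripper is at the joint level, near (465,250) in the enlarged picture. I'm descending to z=3 in two calls.

```bash
python3 -m crank '[-2,-9,20,0,0,0,-2,-9,45,0,0,0,-2,-9,70,0,0,0,-2,-9,80,0,0,0,-2,-9,80,0,0,0]'; python3 to.py 534 -259.3 3 177.8
python3 - <<'E'
from h import *
f=grab('scene');c=f['color'][:,:,::-1];cv2.imwrite('pics/s2.png',cv2.resize(c[130:260,300:480],(800,578),interpolation=cv2.INTER_CUBIC))
E
```

```text
clock: 2.7
tool_pos: [532.8, -259.1, 38.5]
tool_rot: [3.14, -0.003, 3.101]
force: [-0.9, -0.1, -0.3]
grip_width: 0.701
t 2.7 pos [ 532.8 -259.1   38.5] yaw [179.94  -0.18 177.7 ] F [-0.9 -0.1 -0.3] g 0.701
delta [-1.3 -0.2 35.5] rot [ 0.06 -0.18 -0.1 ] dist 36.0
```

View pics/s2.png

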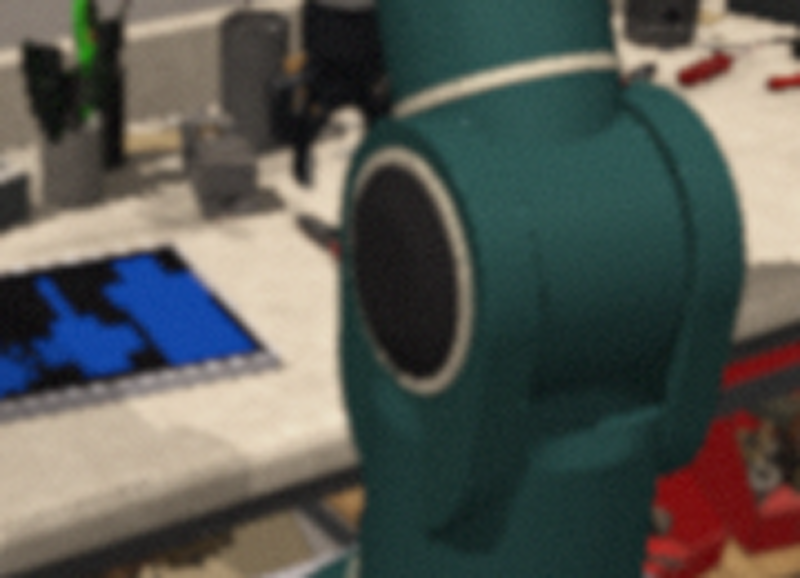

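The scene view shows the left finger at (300,170) just above the pliers' jaws (310,225); the rest is hidden. Lowering and closing.

```bash
python3 -m crank '[-1,0,15,0,0,0,-1,0,28,0,0,0,-1,0,35,0,0,0,-1,0,35,0,0,0,-1,0,35,0,0,0]' ; python3 to.py 534 -259.3 3 177.8;  python3 -m crank '[0,0,0,0,0,0,0,0,0,0,0,0,0,0,0,0,0,0,0,0,0,0,0,0,0,0,0,0,0,0]' 0 100;python3 -m crank '[0,0,0,0,0,0,0,0,0,0,0,0,0,0,0,0,0,0,0,0,0,0,0,0,0,0,0,0,0,0]'
```

```text
clock: 3.17
tool_pos: [534.9, -260.3, 5.6]
tool_rot: [-3.141, -0.0, 3.101]
force: [1.2, -1.2, -0.2]
grip_width: 0.704
t 3.17 pos [ 534.9 -260.3    5.6] yaw [-1.7999e+02 -1.0000e-02  1.7766e+02] F [ 1.2 -1.2 -0.2] g 0.704
delta [1.  1.  2.6] rot [-0.01 -0.01 -0.14] dist 3.0
clock: 3.58
tool_pos: [535.0, -260.3, 5.6]
tool_rot: [-3.141, 0.0, 3.101]
force: [-0.1, 0.1, 1.2]
grip_width: 0.008
clock: 4.0
tool_pos: [534.9, -260.2, 5.3]
tool_rot: [-3.142, -0.0, 3.101]
force: [-0.7, 0.1, -0.6]
grip_width: -0.0
```

The gripper shut completely without holding anything. I'm lifting and looking.

```bash
python3 -m crank '[0,0,-30,0,0,0,0,0,-70,0,0,0,0,0,-100,0,0,0,0,100,-130,0,0,0,0,140,-130,0,0,0]' 0.7; python3 -m crank '[0,80,0,0,0,0,0,200,0,0,0,0,0,200,0,0,0,0,0,200,0,0,0,0,0,200,0,0,0,0]'
python3 - <<'E'
from h import *
f=grab('scene');c=f['color'][:,:,::-1];cv2.imwrite('pics/s3.png',c)
f=grab('top');c=f['color'][:,:,::-1];cv2.imwrite('pics/t3.png',cv2.resize(c[100:250,320:520],(800,600),interpolation=cv2.INTER_CUBIC))
E
```

```text
clock: 4.42
tool_pos: [538.6, -180.9, 127.0]
tool_rot: [-3.14, 0.003, 3.096]
force: [1.7, 1.0, 0.3]
grip_width: 0.69
clock: 4.83
tool_pos: [546.1, 23.8, 124.8]
tool_rot: [3.141, 0.0, 3.102]
force: [1.4, 0.4, 0.0]
grip_width: 0.7
```

View pics/t3.png

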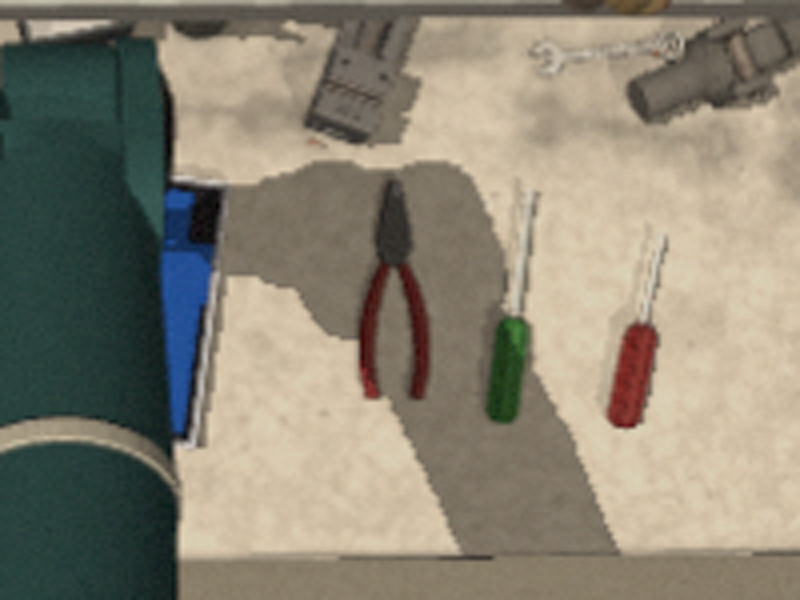

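View pics/s3.png

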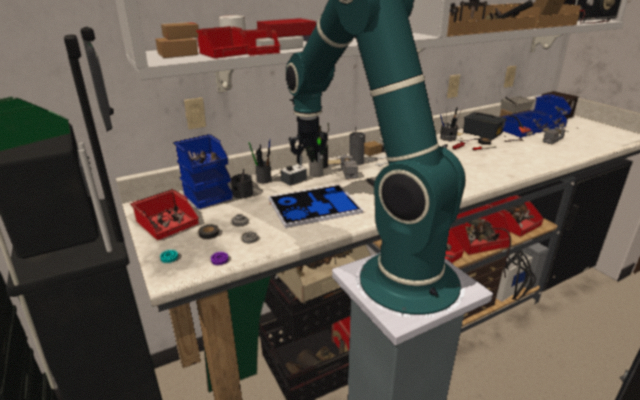

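Run:
```python
from h import *
s=env.observe();f=load('scene');print(s['tool_pos'],s['tool_rot'])
p=s['tool_pos']; print('tcp px',proj(f,p),'jaws',proj(f,p+[0,30,12]),proj(f,p-[0,30,-12]), 'above54',proj(f,p+[0,0,73]))
c=f['color'][:,:,::-1];cv2.imwrite('pics/s3c.png',cv2.resize(c[80:230,230:430],(800,600),interpolation=cv2.INTER_CUBIC))
print('pliers pt',onz(load('top'),418.7,162.5,7), 'in s2 view',proj(f,[532.8,-259.1,38.5]),proj(f,[534,-229,50]))
for q in ([486.5,-62.6,16],[563.9,107.3,10],[589,-260,7]):print(proj(f,q))
```

```text
[546.36716639  26.85400154 124.59924515] [ 3.13966185e+00 -1.40533321e-04  3.10838435e+00]
tcp px (np.float64(307.2845725095675), np.float64(170.11543302199055)) jaws (np.float64(299.6382625795245), np.float64(168.72304600189588)) (np.float64(314.6798203626032), np.float64(165.34521982363924)) above54 (np.float64(306.88233294415295), np.float64(150.93580053123435))
pliers pt [ 531.58160307 -260.00284605    7.        ] in s2 view (np.float64(374.4536799139987), np.float64(176.71244984372083)) (np.float64(368.0099564279658), np.float64(175.5203273611803))
(np.float64(337.1415650158436), np.float64(198.19212345319235))
(np.float64(286.0186219458068), np.float64(201.70344398145716))
(np.float64(366.1640692250571), np.float64(178.6164799594124))
```

View pics/s3c.png

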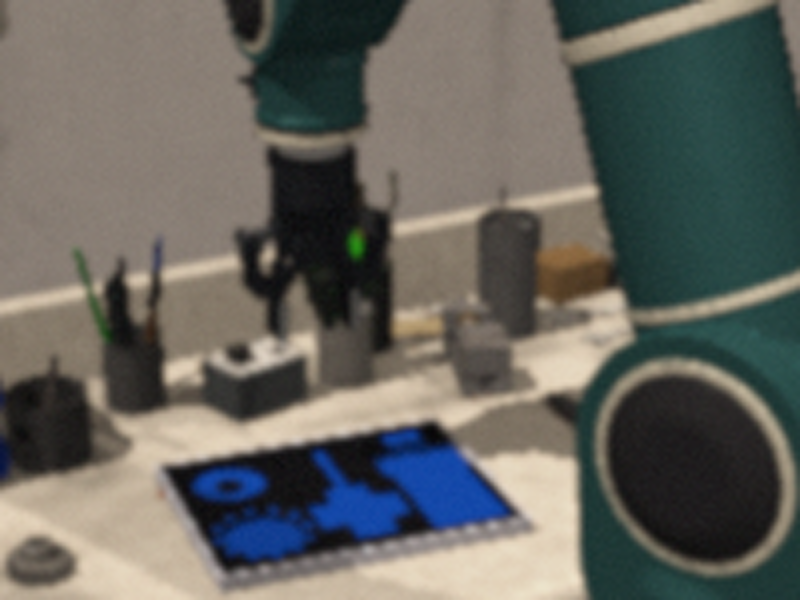

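Run:
```python
from h import *
f=load('scene');t=load('top')
p=np.array([277.2,559.8,210.7]);a=np.radians(153.66);ty=np.array([np.sin(a),-np.cos(a),0])
for k in(-42,42,-57,57):
  q=p+ty*k+[0,0,13]; print(k,np.round(proj(f,q)),np.round(proj(t,q)))
print(np.round(proj(f,p)),np.round(proj(t,p)),np.round(proj(t,p+[0,0,73])))
c=cv2.imread('pics/scene0.png');cv2.imwrite('pics/s0c.png',cv2.resize(c[130:250,90:250],(800,600),interpolation=cv2.INTER_CUBIC))
c=cv2.imread('pics/top0.png');cv2.imwrite('pics/t0c.png',cv2.resize(c[220:290,80:180],(800,560),interpolation=cv2.INTER_CUBIC))
```

```text
-42 [182. 216.] [151. 256.]
42 [148. 217.] [124. 243.]
-57 [188. 215.] [156. 259.]
57 [142. 217.] [119. 240.]
[166. 221.] [139. 249.] [128. 252.]
```

View pics/s0c.png

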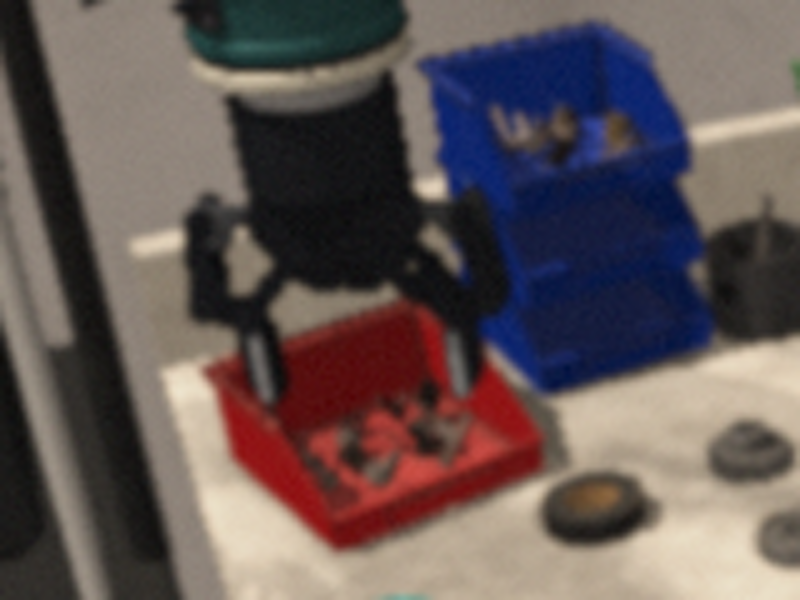

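View pics/t0c.png

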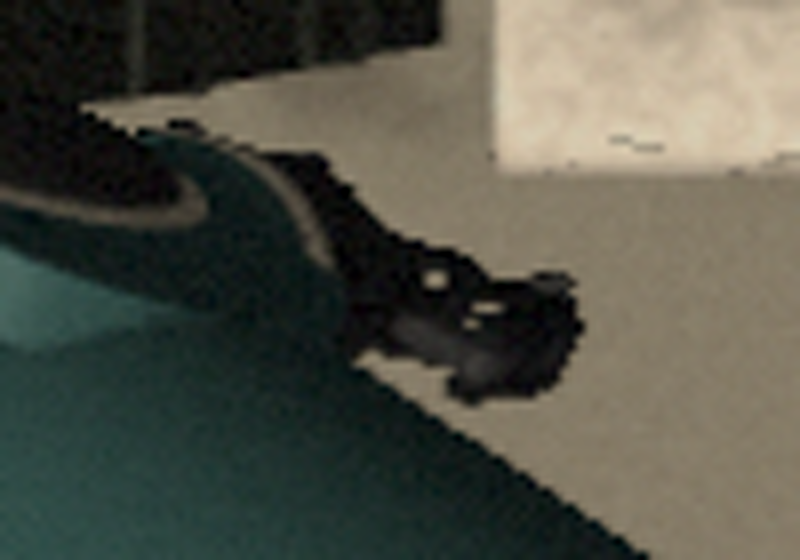

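The gripper shut at z=5.4 without touching 14 mm high pliers. In both start pictures the fingertips also appear about 20 to 25 mm higher than the reported TCP implies. I'll check this by touching bare bench with shut fingers at about (480,-160), in small steps.

```bash
python3 -m crank '[66,-187,0,0,0,0,66,-187,0,0,0,0,66,-187,20,0,0,0,66,-187,60,0,0,0,66,-187,60,0,0,0]' 0; python3 to.py 480 -160 8 171.8;python3 - <<'E'
from h import *
f=grab('scene');c=f['color'][:,:,::-1];cv2.imwrite('pics/s4.png',cv2.resize(c[100:220,280:440],(800,600),interpolation=cv2.INTER_CUBIC))
print(proj(f,env.observe()['tool_pos']))
E
```

```text
clock: 5.35
tool_pos: [474.8, -160.0, 69.4]
tool_rot: [-3.141, 0.003, 3.1]
force: [1.9, -0.8, -0.5]
grip_width: 0.004
t 5.35 pos [ 474.8 -160.    69.4] yaw [-1.7997e+02  1.6000e-01  1.7763e+02] F [ 1.9 -0.8 -0.5] g 0.004
delta [-5.   0.3 61.4] rot [-0.03  0.16  5.83] dist 62.0
(np.float64(363.8368350725503), np.float64(181.7923205141581))
```

View pics/s4.png

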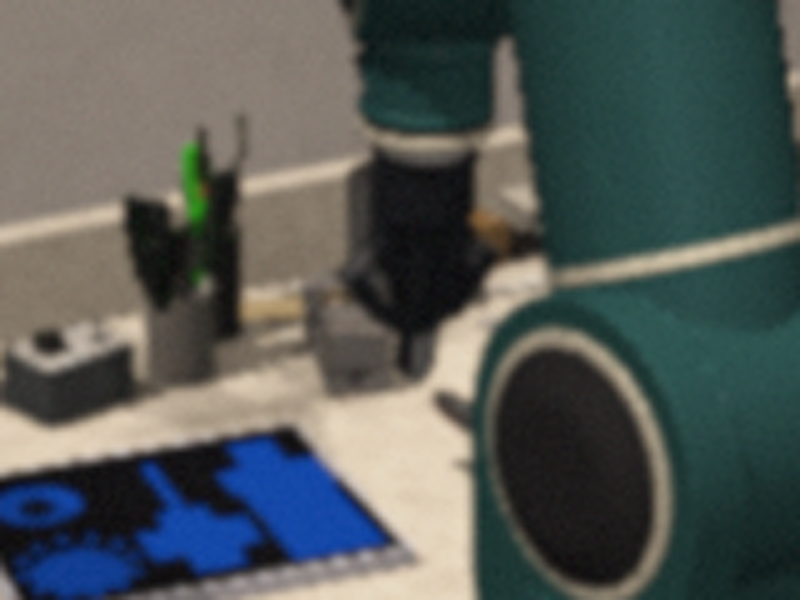

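The shut tip shows at pixel (362,175), but the reported TCP projects to (364,182), so the tip really is about 25 mm higher. Confirming by touch.

```bash
python3 -m crank '[-5,0,25,0,0,2,-5,0,45,0,0,4,-5,0,55,0,0,6,-5,0,60,0,0,6,-5,0,60,0,0,6]'; python3 -m crank '[0,0,1,0,0,0,0,0,2,0,0,0,0,0,3,0,0,0,0,0,4,0,0,0,0,0,5,0,0,0]';python3 to.py 480 -160 0 171.8
```

```text
clock: 5.82
tool_pos: [479.7, -158.1, 8.6]
tool_rot: [-3.141, -0.001, 2.997]
force: [-0.1, 0.2, 0.3]
grip_width: 0.001
clock: 6.23
tool_pos: [480.3, -158.2, 4.4]
tool_rot: [-3.142, 0.001, 2.996]
force: [0.3, 0.0, -0.4]
grip_width: -0.002
t 6.23 pos [ 480.3 -158.2    4.4] yaw [-1.8000e+02  4.0000e-02  1.7167e+02] F [ 0.3  0.  -0.4] g -0.002
delta [ 0.1 -1.8  4.4] rot [-0.    0.04 -0.13] dist 5.0
```

```bash
python3 -m crank '[0,0,1,0,0,0,0,0,2,0,0,0,0,0,4,0,0,0,0,0,6,0,0,0,0,0,7,0,0,0]';python3 -m crank '[0,0,1,0,0,0,0,0,2,0,0,0,0,0,3,0,0,0,0,0,4,0,0,0,0,0,5,0,0,0]';python3 - <<'E'
from h import *
f=grab('scene');c=f['color'][:,:,::-1];cv2.imwrite('pics/s5.png',cv2.resize(c[100:220,280:440],(800,600),interpolation=cv2.INTER_CUBIC))
s=env.observe();print(s['tool_pos'],s['force'],proj(f,s['tool_pos']))
E
```

```text
clock: 6.65
tool_pos: [479.9, -158.2, -3.3]
tool_rot: [-3.142, -0.0, 2.996]
force: [0.0, -0.5, -0.2]
grip_width: 0.001
clock: 7.07
tool_pos: [480.1, -158.2, -8.0]
tool_rot: [-3.142, 0.0, 2.996]
force: [0.5, 0.1, 0.2]
grip_width: -0.002
[ 480.00319507 -158.20754426   -8.1384037 ] [ 0.09882411 -0.34707069  0.14630339] (np.float64(359.8174695212752), np.float64(198.74354483606015))
```

View pics/s5.png

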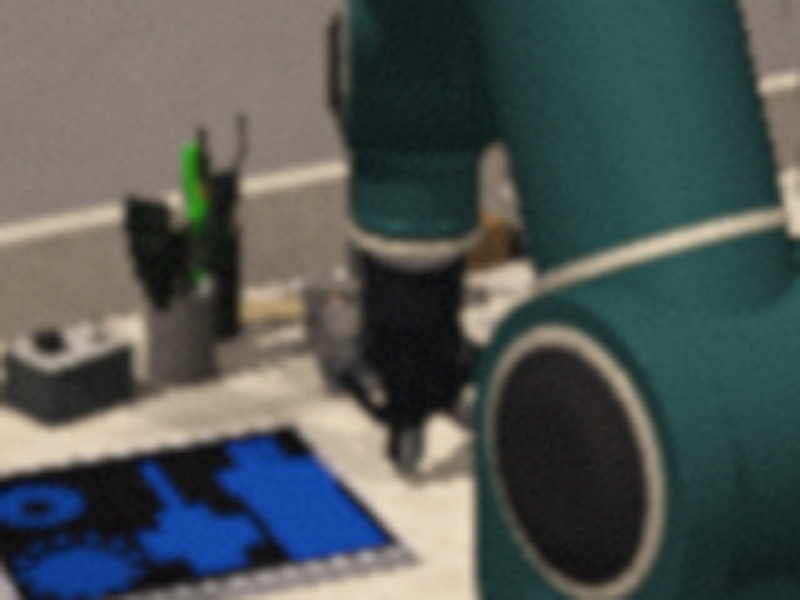

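```bash
python3 -m crank '[0,0,1,0,0,0,0,0,2,0,0,0,0,0,3,0,0,0,0,0,4,0,0,0,0,0,4,0,0,0]';python3 -m crank '[0,0,1,0,0,0,0,0,2,0,0,0,0,0,3,0,0,0,0,0,3,0,0,0,0,0,3,0,0,0]';python3 to.py 480 -160 0 171.8
```

```text
clock: 7.53
tool_pos: [480.0, -158.2, -12.1]
tool_rot: [-3.141, -0.0, 2.996]
force: [0.4, 0.6, 0.3]
grip_width: -0.006
clock: 7.95
tool_pos: [480.0, -158.2, -15.0]
tool_rot: [-3.142, -0.0, 2.996]
force: [0.5, 0.2, -0.2]
grip_width: -0.004
t 7.95 pos [ 480.  -158.2  -15. ] yaw [-1.8000e+02 -1.0000e-02  1.7165e+02] F [ 0.5  0.2 -0.2] g -0.004
delta [ -0.2  -1.8 -15. ] rot [-0.   -0.01 -0.15] dist 15.0
```

```bash
python3 -m crank '[0,0,1,0,0,0,0,0,2,0,0,0,0,0,3,0,0,0,0,0,3,0,0,0,0,0,3,0,0,0]';python3 -m crank '[0,0,1,0,0,0,0,0,2,0,0,0,0,0,2,0,0,0,0,0,2,0,0,0,0,0,2,0,0,0]'
```

```text
clock: 8.37
tool_pos: [480.0, -158.2, -18.0]
tool_rot: [-3.142, -0.0, 2.996]
force: [-0.9, -0.3, 0.5]
grip_width: -0.001
clock: 8.78
tool_pos: [480.1, -158.2, -19.9]
tool_rot: [-3.142, 0.0, 2.996]
force: [0.6, -0.2, 2.6]
grip_width: -0.004
```

```bash
python3 -m crank '[0,0,1,0,0,0,0,0,1,0,0,0,0,0,1,0,0,0,0,0,1,0,0,0,0,0,1,0,0,0]'
```

```text
clock: 9.2
tool_pos: [480.2, -158.2, -20.0]
tool_rot: [3.141, 0.0, 2.996]
force: [-8.9, 3.4, 29.3]
grip_width: 0.002
```

Contact at reported z = -19.9, so the real fingertips end about 20 mm short of the reported TCP. I'll use tip z = reported z + 20 from now on. Back to the pliers.

```bash
python3 -m crank '[0,0,-30,0,0,0,0,0,-60,0,0,0,-38,-30,-60,0,0,0,-67,-60,-60,0,0,-6,-67,-92,-60,0,0,-6]' 0.7; python3 to.py 533 -259.5 30 177.8
```

```text
clock: 9.62
tool_pos: [537.9, -258.5, 40.1]
tool_rot: [-3.141, 0.004, 3.112]
force: [0.6, 0.3, -0.2]
grip_width: 0.694
t 9.62 pos [ 537.9 -258.5   40.1] yaw [-179.99    0.24  178.32] F [ 0.6  0.3 -0.2] g 0.694
delta [ 5.  -1.2 10.1] rot [-0.01  0.24  0.52] dist 11.0
```

```bash
python3 to.py 533 -259.5 -17 177.8; python3 -m crank '[4,-1,20,0,0,0,4,-1,40,0,0,0,4,-1,52,0,0,0,4,-1,57,0,0,0,4,-1,57,0,0,0]'; python3 to.py 533 -259.5 -17 177.8; python3 -m crank '[0,0,0,0,0,0,0,0,0,0,0,0,0,0,0,0,0,0,0,0,0,0,0,0,0,0,0,0,0,0]' 0 100;python3 -m crank '[0,0,0,0,0,0,0,0,0,0,0,0,0,0,0,0,0,0,0,0,0,0,0,0,0,0,0,0,0,0]'
```

```text
t 9.62 pos [ 537.9 -258.5   40.1] yaw [-179.99    0.24  178.32] F [ 0.6  0.3 -0.2] g 0.694
delta [ 5.1 -1.2 57.1] rot [-0.01  0.24  0.52] dist 57.0
clock: 10.03
tool_pos: [528.5, -259.1, -18.9]
tool_rot: [3.141, -0.002, 3.101]
force: [-0.5, -0.4, 0.8]
grip_width: 0.703
t 10.03 pos [ 528.5 -259.1  -18.9] yaw [ 1.7996e+02 -1.0000e-01  1.7769e+02] F [-0.5 -0.4  0.8] g 0.703
delta [-4.5 -0.2 -1.9] rot [ 0.04 -0.1  -0.11] dist 5.0
clock: 10.45
tool_pos: [529.7, -259.8, -16.5]
tool_rot: [-3.141, 0.002, 3.101]
force: [-3.0, 2.6, 12.7]
grip_width: 0.268
clock: 10.87
tool_pos: [529.7, -259.8, -16.5]
tool_rot: [-3.141, 0.002, 3.101]
force: [-2.9, 2.7, 14.1]
grip_width: 0.273
```

```bash
python3 to.py 529.7 -259.8 40 171.7; python3 -m crank '[0,0,-12,0,0,0,0,0,-26,0,0,0,0,0,-40,0,0,0,0,0,-52,0,0,0,0,0,-57,0,0,0]'; python3 -m crank '[0,0,0,0,0,0,0,0,0,0,0,0,0,0,0,0,0,0,0,0,0,0,0,0,0,0,0,0,0,0]'; python3 to.py 513.9 -66.6 40 171.7
python3 - <<'E'
from h import *
f=grab('top');c=f['color'][:,:,::-1];cv2.imwrite('pics/t6.png',cv2.resize(c[100:250,300:500],(800,600),interpolation=cv2.INTER_CUBIC))
E
```

```text
t 10.87 pos [ 529.7 -259.8  -16.5] yaw [-1.7998e+02  9.0000e-02  1.7767e+02] F [-2.9  2.7 14.1] g 0.273
delta [ -0.1   0.  -56.5] rot [-0.01  0.09  5.97] dist 56.0
clock: 11.28
tool_pos: [530.1, -260.2, 41.9]
tool_rot: [-3.141, 0.003, 3.101]
force: [0.4, -0.4, -1.1]
grip_width: 0.276
clock: 11.7
tool_pos: [528.6, -259.7, 38.5]
tool_rot: [3.141, -0.001, 3.101]
force: [0.0, -0.5, -1.8]
grip_width: 0.271
t 11.7 pos [ 528.6 -259.7   38.5] yaw [ 1.7999e+02 -6.0000e-02  1.7765e+02] F [ 0.  -0.5 -1.8] g 0.271
delta [ 22.6 192.3  -1.5] rot [ 0.01 -0.06  5.95] dist 194.0
```

View pics/t6.png

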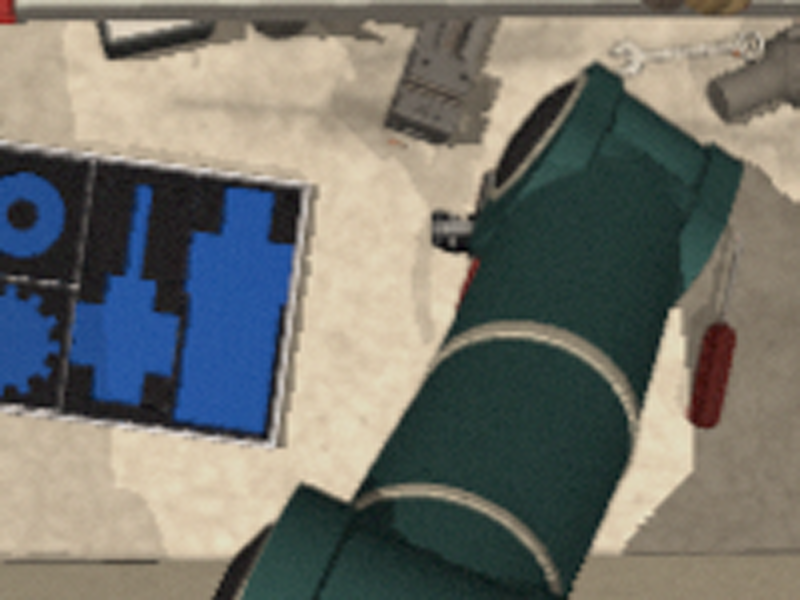

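The pliers are held: weight about 2 N, and the red handle lifted at (470,280) in the crop. Moving over the tray.

```bash
python3 -m crank '[4,30,-2,0,0,2,9,70,-2,0,0,4,14,111,-2,0,0,6,18,150,-2,0,0,6,22,180,-2,0,0,6]'; python3 -m crank '[1,12,0,0,0,0,1,12,0,0,0,0,1,12,0,0,0,0,1,12,0,0,0,0,1,12,0,0,0,0]'; python3 to.py 513.9 -66.6 10 171.7
python3 - <<'E'
from h import *
f=grab('scene');c=f['color'][:,:,::-1];cv2.imwrite('pics/s7.png',cv2.resize(c[110:230,250:410],(800,600),interpolation=cv2.INTER_CUBIC))
f=grab('top');c=f['color'][:,:,::-1];cv2.imwrite('pics/t7.png',cv2.resize(c[100:250,250:450],(800,600),interpolation=cv2.INTER_CUBIC))
E
```

```text
clock: 12.17
tool_pos: [513.9, -75.8, 40.8]
tool_rot: [3.141, -0.001, 2.997]
force: [0.7, -0.1, -2.2]
grip_width: 0.271
clock: 12.58
tool_pos: [515.1, -68.6, 41.0]
tool_rot: [-3.141, 0.0, 2.994]
force: [0.2, 0.5, -1.1]
grip_width: 0.271
t 12.58 pos [515.1 -68.6  41. ] yaw [-1.7996e+02  1.0000e-02  1.7154e+02] F [ 0.2  0.5 -1.1] g 0.271
delta [ 1.5  1.8 31. ] rot [-0.04  0.01 -0.16] dist 31.0
```

View pics/s7.png

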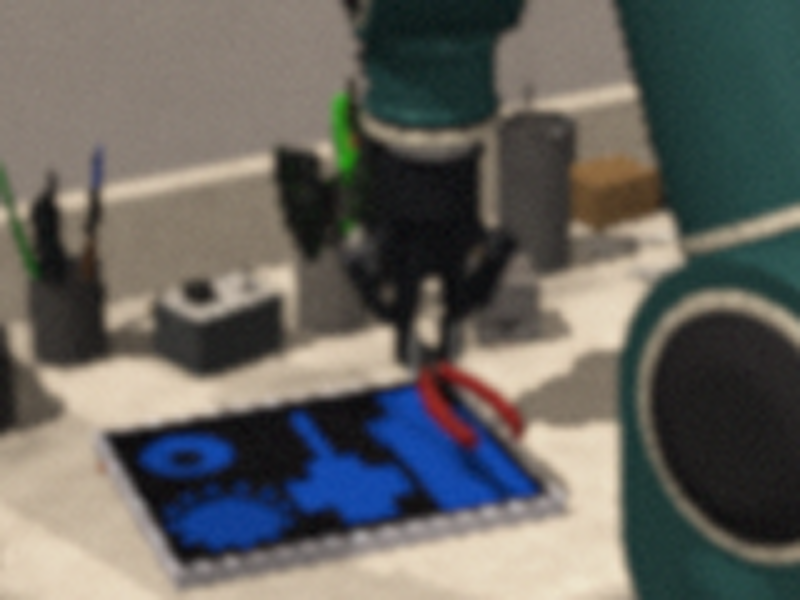

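View pics/t7.png

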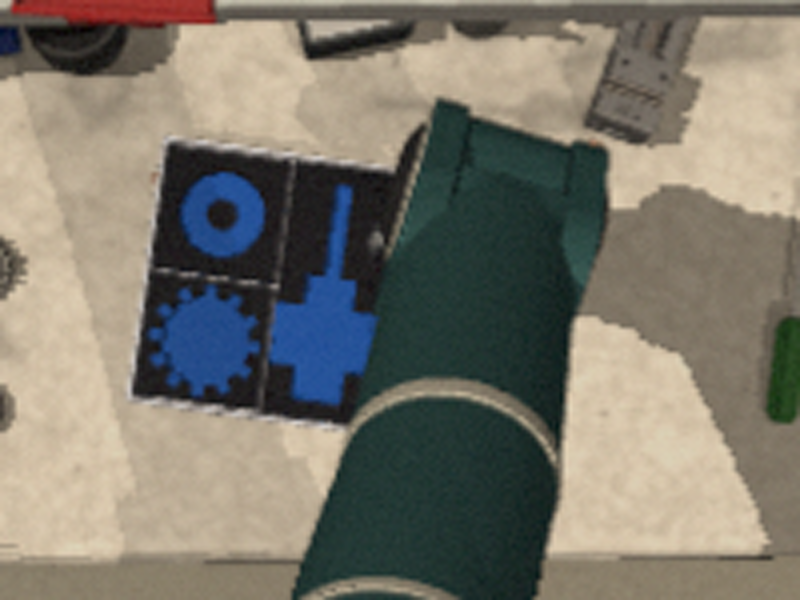

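The pliers are level, handles toward the near end and in line with their cut-out. Lowering.

```bash
python3 -m crank '[1,2,12,0,0,0,1,2,24,0,0,0,1,2,34,0,0,0,1,2,40,0,0,0,1,2,42,0,0,0]'; python3 -m crank '[0,0,2,0,0,0,0,0,3,0,0,0,0,0,4,0,0,0,0,0,4,0,0,0,0,0,4,0,0,0]';python3 to.py 513.9 -66.6 -6.5 171.7
```

```text
clock: 13.1
tool_pos: [513.7, -65.2, -2.3]
tool_rot: [-3.141, -0.002, 2.996]
force: [-1.4, 0.4, -1.8]
grip_width: 0.269
clock: 13.52
tool_pos: [514.6, -64.9, -4.7]
tool_rot: [-3.142, 0.0, 2.996]
force: [1.1, -0.5, -1.4]
grip_width: 0.27
t 13.52 pos [514.6 -64.9  -4.7] yaw [-1.8000e+02  2.0000e-02  1.7166e+02] F [ 1.1 -0.5 -1.4] g 0.27
delta [ 0.4 -1.8  1.8] rot [-0.    0.02 -0.04] dist 3.0
```

```bash
python3 -m crank '[0,-2,1,0,0,0,0,-2,1,0,0,0,0,-2,2,0,0,0,0,-2,2,0,0,0,0,-2,2,0,0,0]'; python3 -m crank '[0,0,0,0,0,0,0,0,0,0,0,0,0,0,0,0,0,0,0,0,0,0,0,0,0,0,0,0,0,0]' 0.5;python3 -m crank '[0,0,-10,0,0,0,0,0,-25,0,0,0,0,0,-55,0,0,0,0,0,-90,0,0,0,0,0,-110,0,0,0]';python3 to.py 427.6 -447 40 166.6
```

```text
clock: 13.93
tool_pos: [514.3, -67.1, -6.4]
tool_rot: [3.142, 0.001, 2.996]
force: [-3.4, -0.8, 11.2]
grip_width: 0.266
clock: 14.35
tool_pos: [514.1, -66.9, -7.0]
tool_rot: [-3.141, -0.0, 2.996]
force: [-0.0, -0.8, -1.7]
grip_width: 0.499
clock: 14.77
tool_pos: [514.8, -67.3, 106.7]
tool_rot: [3.141, 0.002, 2.995]
force: [0.8, 0.1, 1.1]
grip_width: 0.499
t 14.77 pos [514.8 -67.3 106.7] yaw [1.7999e+02 1.4000e-01 1.7162e+02] F [0.8 0.1 1.1] g 0.499
delta [  31.1 -388.4   66.5] rot [0.02 0.14 5.02] dist 395.0
```

```bash
python3 -m crank '[3,-40,5,0,0,5,6,-80,10,0,0,5,9,-120,15,0,0,5,13,-160,20,0,0,5,16,-201,24,0,0,5]' 0.6;python3 to.py 429.1 -447.3 40 166.6
python3 - <<'E'
from h import *
f=grab('top');c=f['color'][:,:,::-1];cv2.imwrite('pics/t8.png',cv2.resize(c[100:250,260:460],(800,600),interpolation=cv2.INTER_CUBIC))
f=grab('scene');c=f['color'][:,:,::-1];cv2.imwrite('pics/s8.png',cv2.resize(c[110:230,250:410],(800,600),interpolation=cv2.INTER_CUBIC))
E
```

```text
clock: 15.18
tool_pos: [468.4, -264.9, 79.7]
tool_rot: [3.141, 0.001, 2.909]
force: [1.3, -0.5, -0.1]
grip_width: 0.6
t 15.18 pos [ 468.4 -264.9   79.7] yaw [1.7999e+02 3.0000e-02 1.6669e+02] F [ 1.3 -0.5 -0.1] g 0.6
delta [  -3.7 -186.6   39.6] rot [0.01 0.03 0.09] dist 191.0
```

View pics/t8.png

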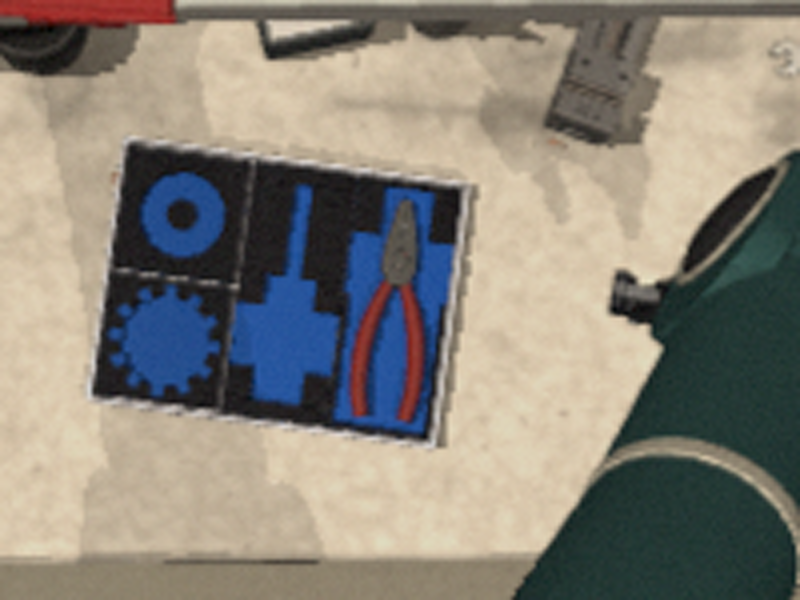

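View pics/s8.png

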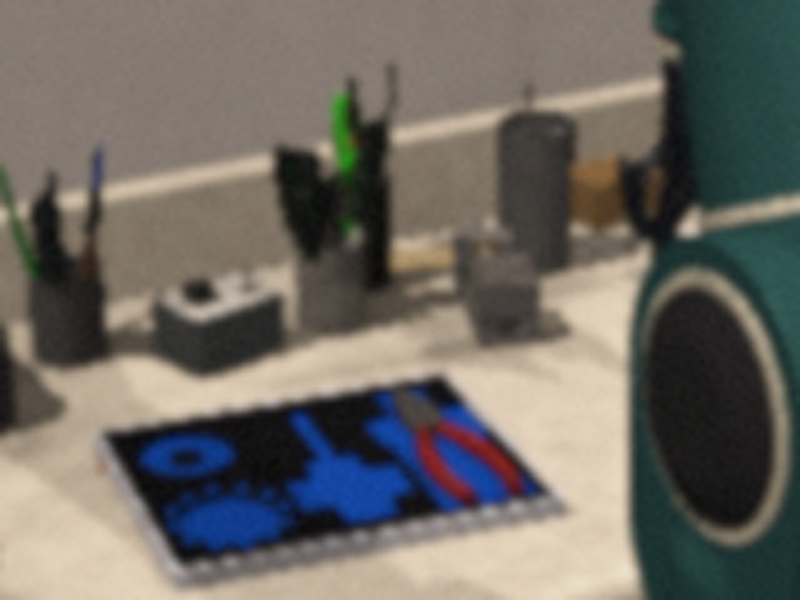

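Both views show the pliers inside their cut-out, jaws in the jaw slot (crop 403,215) and handles inside the edges. Next, the red driver.

```bash
python3 -m crank '[-1,-40,8,0,0,0,-2,-80,16,0,0,0,-2,-120,24,0,0,0,-3,-160,32,0,0,0,-4,-187,40,0,0,0]';python3 -m crank '[0,0,20,0,0,0,0,0,30,0,0,0,0,0,30,0,0,0,0,0,30,0,0,0,0,0,30,0,0,0]';python3 to.py 429.1 -447.3 -17 166.6
python3 - <<'E'
from h import *
f=grab('top');c=f['color'][:,:,::-1];cv2.imwrite('pics/t9.png',cv2.resize(c[130:250,380:540],(800,600),interpolation=cv2.INTER_CUBIC))
E
```

```text
clock: 15.7
tool_pos: [428.0, -450.1, 39.7]
tool_rot: [-3.14, 0.0, 2.906]
force: [-0.4, -0.6, 0.2]
grip_width: 0.6
clock: 16.12
tool_pos: [430.8, -445.6, 10.1]
tool_rot: [-3.142, 0.001, 2.91]
force: [1.4, -0.1, 0.0]
grip_width: 0.6
t 16.12 pos [ 430.8 -445.6   10.1] yaw [-1.8000e+02  5.0000e-02  1.6674e+02] F [ 1.4 -0.1  0. ] g 0.6
delta [ 1.3 -2.1 27.1] rot [-0.    0.05  0.14] dist 27.0
```

View pics/t9.png

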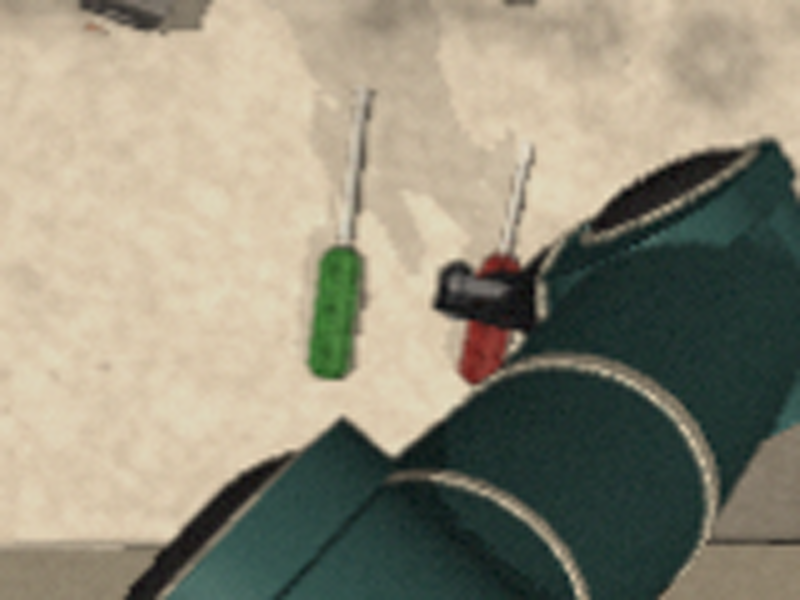

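The left finger's knuckle is at (460,290) beside the red handle (490,315). The green driver, at (335,310), is well clear.

```bash
python3 -m crank '[1,-2,10,0,0,0,1,-2,20,0,0,0,1,-2,26,0,0,0,1,-2,27,0,0,0,1,-2,27,0,0,0]';python3 to.py 429.1 -447.3 -17 166.6; python3 -m crank '[0,0,0,0,0,0,0,0,0,0,0,0,0,0,0,0,0,0,0,0,0,0,0,0,0,0,0,0,0,0]' 0 70;python3 -m crank '[0,0,0,0,0,0,0,0,0,0,0,0,0,0,0,0,0,0,0,0,0,0,0,0,0,0,0,0,0,0]'
```

```text
clock: 16.58
tool_pos: [428.0, -447.7, -18.7]
tool_rot: [3.141, -0.001, 2.909]
force: [-0.2, -1.0, 1.0]
grip_width: 0.598
t 16.58 pos [ 428.  -447.7  -18.7] yaw [ 1.7997e+02 -6.0000e-02  1.6665e+02] F [-0.2 -1.   1. ] g 0.598
delta [-0.9  0.7 -1.7] rot [ 0.03 -0.06  0.05] dist 2.0
clock: 17.0
tool_pos: [428.6, -448.3, -17.4]
tool_rot: [-3.141, 0.001, 2.909]
force: [-0.3, 1.3, 6.0]
grip_width: 0.266
clock: 17.42
tool_pos: [428.6, -448.3, -17.4]
tool_rot: [-3.141, 0.001, 2.909]
force: [-0.8, 1.2, 6.0]
grip_width: 0.27
```

```bash
python3 -m crank '[0,0,-15,0,0,0,0,0,-35,0,0,0,0,0,-60,0,0,0,0,0,-77,0,0,0,0,0,-77,0,0,0]';python3 to.py 462.5 26.5 60 171.7
```

```text
clock: 17.83
tool_pos: [429.7, -449.5, 63.7]
tool_rot: [-3.139, 0.005, 2.908]
force: [0.3, -0.0, -0.1]
grip_width: 0.269
t 17.83 pos [ 429.7 -449.5   63.7] yaw [-179.86    0.27  166.64] F [ 0.3 -0.  -0.1] g 0.269
delta [ 78.1 470.7   2.1] rot [-0.16  0.27 -5.06] dist 477.0
```

```bash
python3 -m crank '[6,35,0,0,0,-2,12,74,0,0,0,-4,18,114,0,0,0,-5,25,155,0,0,0,-5,32,195,0,0,0,-5]';python3 to.py 462.5 26.5 60 171.7;python3 - <<'E'
from h import *
f=grab('scene');c=f['color'][:,:,::-1];cv2.imwrite('pics/s10.png',cv2.resize(c[90:230,250:437],(800,600),interpolation=cv2.INTER_CUBIC))
E
```

```text
clock: 18.25
tool_pos: [442.0, -249.0, 59.4]
tool_rot: [3.141, 0.0, 2.996]
force: [0.5, 0.8, -0.1]
grip_width: 0.268
t 18.25 pos [ 442.  -249.    59.4] yaw [1.7999e+02 2.0000e-02 1.7165e+02] F [ 0.5  0.8 -0.1] g 0.268
delta [ 19.7 275.5  -0.5] rot [ 0.01  0.02 -0.05] dist 276.0
```

View pics/s10.png

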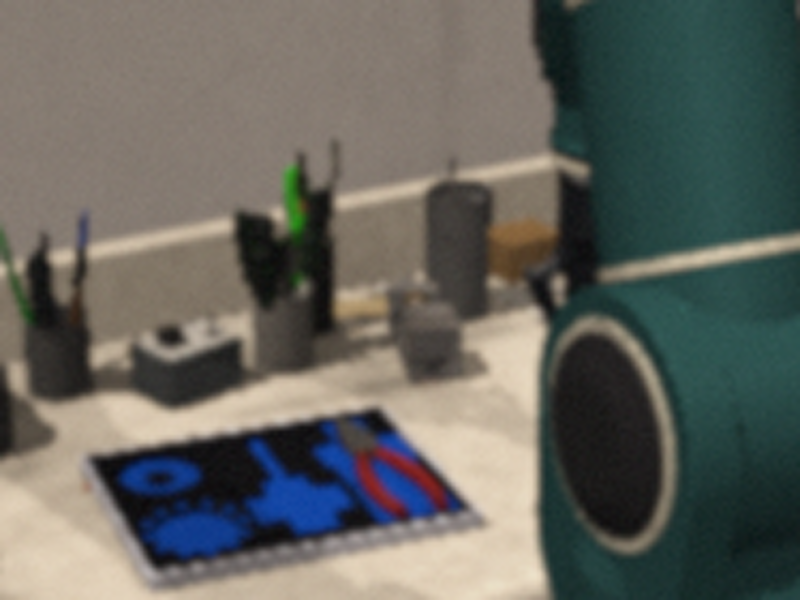

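The driver is hidden behind the arm; the tray is undisturbed. Continuing over the tray.

```bash
python3 -m crank '[3,41,0,0,0,0,6,82,0,0,0,0,9,123,0,0,0,0,12,164,0,0,0,0,15,205,0,0,0,0]';python3 to.py 462.5 26.5 60 171.7;python3 -m crank '[2,30,0,0,0,0,4,55,0,0,0,0,5,68,0,0,0,0,5,70,0,0,0,0,5,70,0,0,0,0]';python3 -m crank '[0,0,0,0,0,0,0,0,0,0,0,0,0,0,0,0,0,0,0,0,0,0,0,0,0,0,0,0,0,0]';python3 to.py 462.5 26.5 20 171.7;python3 - <<'E'
from h import *
f=grab('scene');c=f['color'][:,:,::-1];cv2.imwrite('pics/s11.png',cv2.resize(c[110:230,250:410],(800,600),interpolation=cv2.INTER_CUBIC))
E
```

```text
clock: 18.72
tool_pos: [457.0, -44.0, 59.5]
tool_rot: [3.141, 0.0, 2.996]
force: [1.9, 0.0, -1.1]
grip_width: 0.268
t 18.72 pos [457.  -44.   59.5] yaw [1.7999e+02 3.0000e-02 1.7164e+02] F [ 1.9  0.  -1.1] g 0.268
delta [ 4.8 70.6 -0.5] rot [ 0.01  0.03 -0.06] dist 71.0
clock: 19.13
tool_pos: [462.5, 24.6, 59.3]
tool_rot: [3.142, 0.0, 2.997]
force: [0.4, -0.2, -0.9]
grip_width: 0.269
clock: 19.55
tool_pos: [462.4, 23.6, 59.1]
tool_rot: [-3.141, 0.0, 2.995]
force: [-0.4, -1.0, -0.1]
grip_width: 0.271
t 19.55 pos [462.4  23.6  59.1] yaw [-179.99    0.    171.6 ] F [-0.4 -1.  -0.1] g 0.271
delta [ 0.3  2.9 39.1] rot [-0.01  0.   -0.1 ] dist 39.0
```

View pics/s11.png

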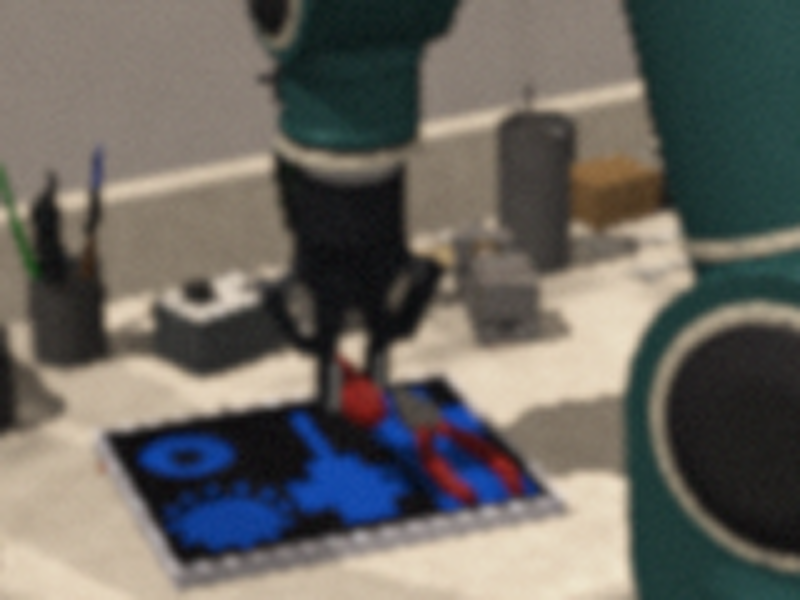

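```bash
python3 -m crank '[0,3,14,0,0,0,0,3,28,0,0,0,0,3,42,0,0,0,0,3,54,0,0,0,0,3,58,0,0,0]';python3 -m crank '[0,0,1,0,0,0,0,0,2,0,0,0,0,0,3,0,0,0,0,0,3,0,0,0,0,0,3,0,0,0]';python3 to.py 462.5 26.5 -7.4 171.7;python3 - <<'E'
from h import *
f=grab('scene');c=f['color'][:,:,::-1];cv2.imwrite('pics/s12.png',cv2.resize(c[150:230,270:377],(800,600),interpolation=cv2.INTER_CUBIC))
f=grab('top');c=f['color'][:,:,::-1];cv2.imwrite('pics/t12.png',cv2.resize(c[125:215,275:395],(800,600),interpolation=cv2.INTER_CUBIC))
E
```

```text
clock: 20.02
tool_pos: [462.1, 26.8, -0.3]
tool_rot: [-3.141, -0.002, 2.996]
force: [-0.9, -0.5, 0.0]
grip_width: 0.264
clock: 20.43
tool_pos: [463.1, 27.1, -1.5]
tool_rot: [3.141, 0.001, 2.996]
force: [-0.1, 0.2, -0.6]
grip_width: 0.269
t 20.43 pos [463.1  27.1  -1.5] yaw [1.7999e+02 4.0000e-02 1.7166e+02] F [-0.1  0.2 -0.6] g 0.269
delta [ 0.5 -0.7  5.9] rot [ 0.01  0.04 -0.04] dist 6.0
```

View pics/s12.png

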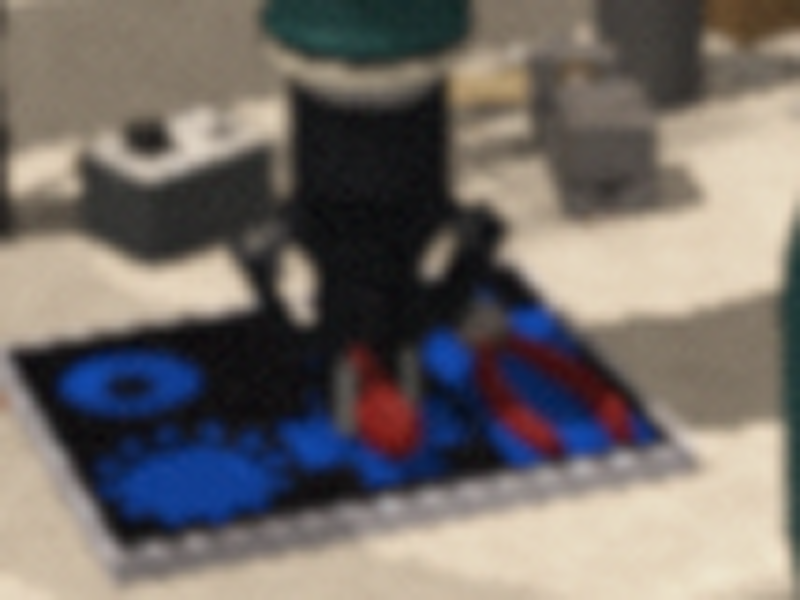

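View pics/t12.png

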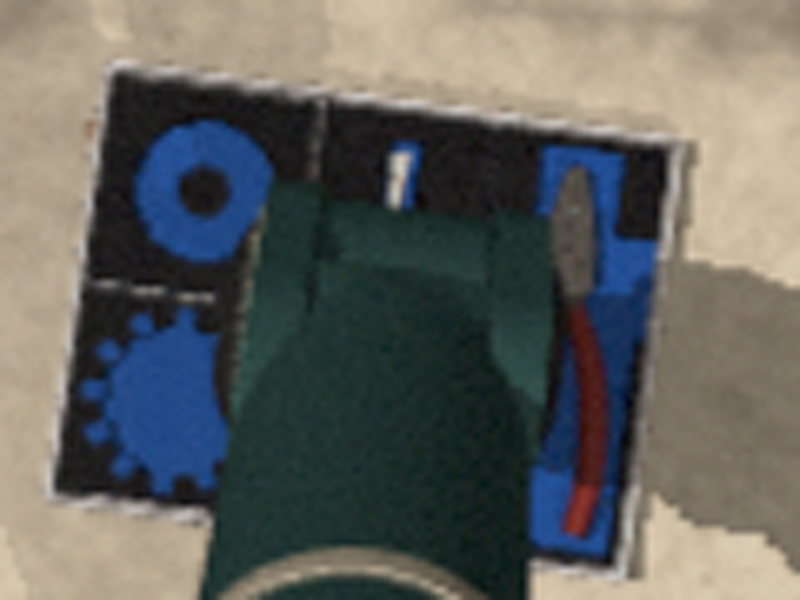

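The blade sits in its slot, slightly left and forward of centre (crop 398,180). I shift it 2 mm right and 3 mm back, then lower.

```bash
python3 -m crank '[3,-2,0,0,0,0,3,-2,1,0,0,0,3,-2,3,0,0,0,3,-2,5,0,0,0,3,-2,5,0,0,0]';python3 to.py 462.5 26.5 -7.4 171.7; python3 -m crank '[0,0,1,0,0,0,0,0,1,0,0,0,0,0,1,0,0,0,0,0,1,0,0,0,0,0,1,0,0,0]'
```

```text
clock: 20.95
tool_pos: [459.5, 25.5, -7.3]
tool_rot: [-3.141, -0.0, 2.996]
force: [-0.1, -0.2, -1.1]
grip_width: 0.268
t 20.95 pos [459.5  25.5  -7.3] yaw [-1.7999e+02 -1.0000e-02  1.7166e+02] F [-0.1 -0.2 -1.1] g 0.268
delta [-2.8  1.4  0.1] rot [-0.01 -0.01 -0.04] dist 3.0
clock: 21.37
tool_pos: [459.6, 25.5, -7.5]
tool_rot: [3.141, -0.0, 2.996]
force: [-5.9, -1.4, 18.5]
grip_width: 0.267
```

```bash
python3 -m crank '[0,0,0,0,0,0,0,0,0,0,0,0,0,0,0,0,0,0,0,0,0,0,0,0,0,0,0,0,0,0]' 0.48;python3 -m crank '[0,0,-10,0,0,0,0,0,-25,0,0,0,0,0,-55,0,0,0,0,0,-90,0,0,0,0,0,-110,0,0,0]';python3 to.py 409.4 307.7 80 171.7
```

```text
clock: 21.78
tool_pos: [459.6, 25.5, -8.0]
tool_rot: [-3.141, -0.0, 2.996]
force: [1.2, -0.2, 0.4]
grip_width: 0.478
clock: 22.2
tool_pos: [460.2, 25.2, 105.4]
tool_rot: [3.141, 0.002, 2.995]
force: [0.9, 1.6, 0.9]
grip_width: 0.476
t 22.2 pos [460.2  25.2 105.4] yaw [1.7997e+02 1.1000e-01 1.7162e+02] F [0.9 1.6 0.9] g 0.476
delta [ 91.5 272.   25.4] rot [ 0.03  0.11 -0.08] dist 288.0
```

```bash
python3 -m crank '[13,39,3,0,0,0,26,78,6,0,0,0,39,117,9,0,0,0,52,156,12,0,0,0,65,195,15,0,0,0]' 0.9;python3 - <<'E'
from h import *
f=grab('top');c=f['color'][:,:,::-1];cv2.imwrite('pics/t13.png',cv2.resize(c[125:230,190:395],(800,410),interpolation=cv2.INTER_CUBIC))
E
python3 to.py 409.4 307.7 30 171.7
```

```text
clock: 22.62
tool_pos: [422.9, 229.7, 87.9]
tool_rot: [3.141, 0.001, 2.996]
force: [1.2, -0.2, 0.4]
grip_width: 0.898
t 22.67 pos [420.8 237.7  87.3] yaw [ 1.7985e+02 -4.0000e-02  1.7208e+02] F [-6.1 11.4 -0.6] g 0.901
delta [20.9 67.6 57.5] rot [ 0.15 -0.04  0.38] dist 91.0
```

View pics/t13.png

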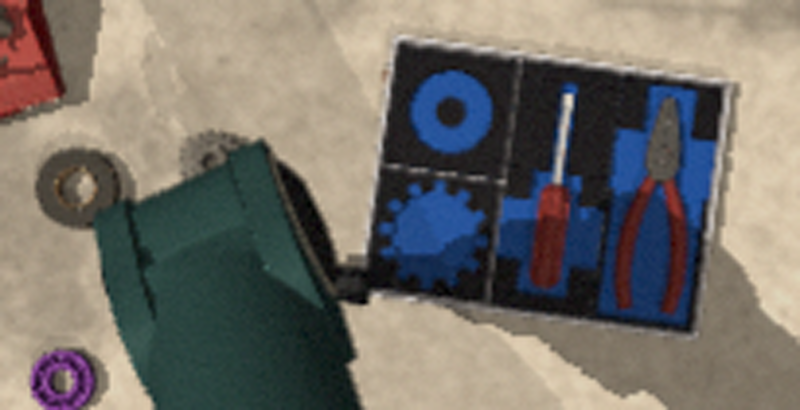

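The driver lies in its cut-out, blade in the slot, handle at (550,235) in the crop; the pliers are still good. Next, the bearing.

```bash
python3 -m crank '[8,30,15,0,0,0,16,55,30,0,0,0,21,67,45,0,0,0,21,67,55,0,0,0,21,67,57,0,0,0]';python3 -m crank '[0,0,0,0,0,0,0,0,0,0,0,0,0,0,0,0,0,0,0,0,0,0,0,0,0,0,0,0,0,0]'; python3 to.py 409.4 307.7 -15.4 171.7
python3 - <<'E'
from h import *
f=grab('scene');c=f['color'][:,:,::-1];cv2.imwrite('pics/s14.png',cv2.resize(c[170:270,170:303],(800,600),interpolation=cv2.INTER_CUBIC))
E
```

```text
clock: 23.08
tool_pos: [411.7, 296.9, 29.0]
tool_rot: [-3.14, -0.001, 2.997]
force: [-0.7, -1.8, -1.0]
grip_width: 0.902
clock: 23.5
tool_pos: [412.9, 297.1, 30.6]
tool_rot: [3.141, 0.001, 2.995]
force: [-1.3, -0.2, -0.2]
grip_width: 0.898
t 23.5 pos [412.9 297.1  30.6] yaw [1.7997e+02 3.0000e-02 1.7162e+02] F [-1.3 -0.2 -0.2] g 0.898
delta [ 5.1 10.  46. ] rot [ 0.03  0.03 -0.08] dist 47.0
```

View pics/s14.png

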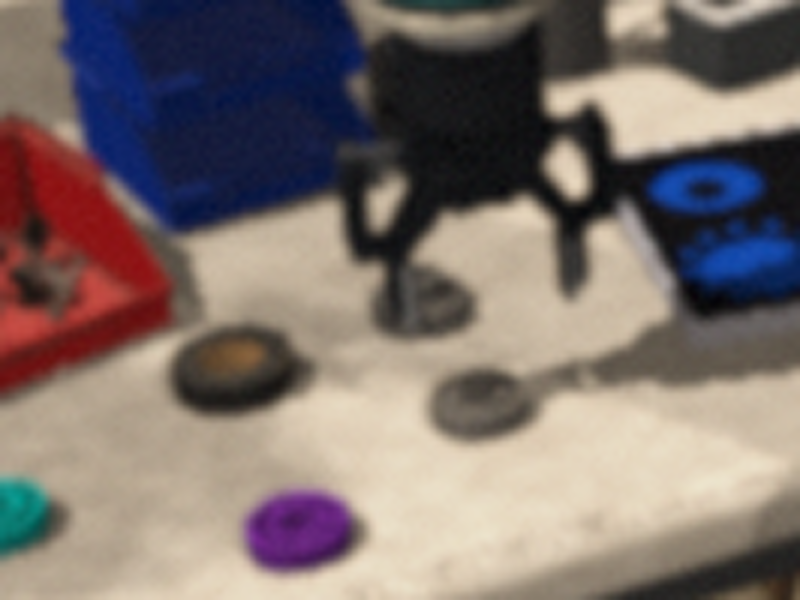

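```bash
python3 - <<'E'
from h import *
f=load('scene');print(onz(f,250.1,237,8).round(1),'gear',onz(f,170+424/6.015,170+300/6.015,14).round(1))
E
python3 -m crank '[5,10,12,0,0,0,5,10,26,0,0,0,5,10,38,0,0,0,5,10,44,0,0,0,5,10,44,0,0,0]';python3 -m crank '[0,0,0,0,0,0,0,0,0,0,0,0,0,0,0,0,0,0,0,0,0,0,0,0,0,0,0,0,0,0]'; python3 to.py 409.4 307.7 -15.4 171.7
```

```text
[408.3 304.9   8. ] gear [515.  298.4  14. ]
clock: 23.97
tool_pos: [408.6, 307.0, -15.1]
tool_rot: [-3.14, -0.001, 2.996]
force: [-1.0, -0.8, -0.4]
grip_width: 0.901
clock: 24.38
tool_pos: [409.2, 308.0, -13.6]
tool_rot: [3.141, 0.0, 2.996]
force: [0.1, 0.2, -1.2]
grip_width: 0.901
t 24.38 pos [409.2 308.  -13.6] yaw [1.7998e+02 2.0000e-02 1.7166e+02] F [ 0.1  0.2 -1.2] g 0.901
delta [-0.2 -0.3  1.8] rot [ 0.02  0.02 -0.04] dist 2.0
```

```bash
python3 -m crank '[0,0,1,0,0,0,0,0,2,0,0,0,0,0,2,0,0,0,0,0,2,0,0,0,0,0,2,0,0,0]' 0 80;python3 -m crank '[0,0,0,0,0,0,0,0,0,0,0,0,0,0,0,0,0,0,0,0,0,0,0,0,0,0,0,0,0,0]';python3 -m crank '[0,0,-10,0,0,0,0,0,-25,0,0,0,0,0,-40,0,0,0,0,0,-55,0,0,0,0,0,-60,0,0,0]';python3 -m crank '[0,0,0,0,0,0,0,0,0,0,0,0,0,0,0,0,0,0,0,0,0,0,0,0,0,0,0,0,0,0]'
python3 - <<'E'
from h import *
f=grab('scene');c=f['color'][:,:,::-1];cv2.imwrite('pics/s15.png',cv2.resize(c[170:270,170:303],(800,600),interpolation=cv2.INTER_CUBIC))
E
python3 to.py 563.9 107.3 45 171.7
```

```text
clock: 24.8
tool_pos: [409.1, 308.0, -15.3]
tool_rot: [3.141, 0.0, 2.996]
force: [-5.1, -2.2, 19.5]
grip_width: 0.566
clock: 25.22
tool_pos: [409.1, 308.0, -15.3]
tool_rot: [3.141, 0.0, 2.996]
force: [-5.3, -3.2, 20.0]
grip_width: 0.567
clock: 25.63
tool_pos: [409.6, 308.3, 45.9]
tool_rot: [3.14, 0.001, 2.996]
force: [0.6, 0.3, -2.3]
grip_width: 0.563
clock: 26.05
tool_pos: [408.8, 307.6, 43.4]
tool_rot: [-3.141, -0.001, 2.996]
force: [-0.4, 0.3, -2.3]
grip_width: 0.561
t 26.1 pos [408.8 307.6  43.5] yaw [-1.7995e+02 -3.0000e-02  1.7165e+02] F [-0.4 -0.5 -1.6] g 0.566
delta [-182.5 -175.7   -1.4] rot [-0.05 -0.03 -0.05] dist 253.0
```

View pics/s15.png

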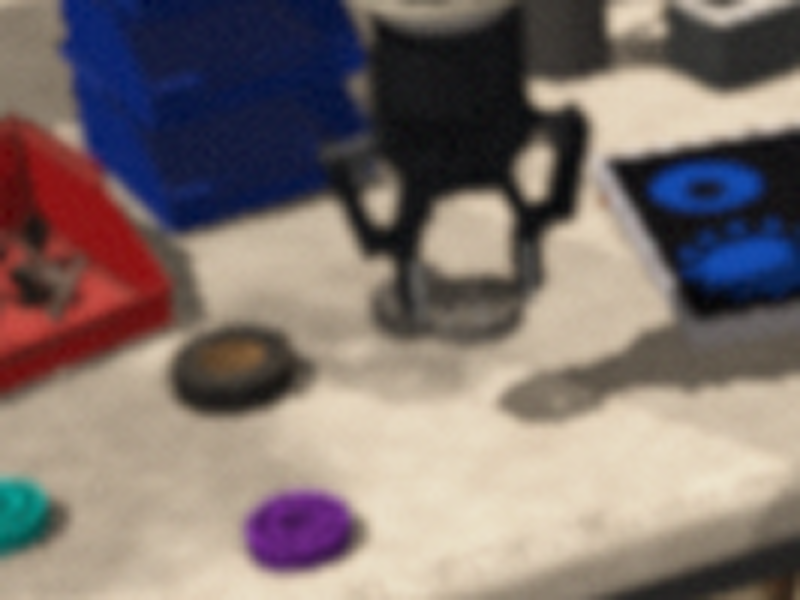

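The bearing is held level between the fingers. Carrying it to its hole.

```bash
python3 -m crank '[-28,-27,-1,0,0,0,-57,-55,-1,0,0,0,-86,-83,-1,0,0,0,-115,-111,-1,0,0,0,-143,-138,-1,0,0,0]';python3 -m crank '[-20,-20,0,0,0,0,-36,-34,0,0,0,0,-39,-37,0,0,0,0,-39,-37,0,0,0,0,-39,-37,0,0,0,0]';python3 -m crank '[0,0,0,0,0,0,0,0,0,0,0,0,0,0,0,0,0,0,0,0,0,0,0,0,0,0,0,0,0,0]';python3 to.py 563.9 107.3 5 171.7;python3 - <<'E'
from h import *
f=grab('scene');c=f['color'][:,:,::-1];cv2.imwrite('pics/s16.png',cv2.resize(c[130:230,240:373],(800,600),interpolation=cv2.INTER_CUBIC))
E
```

```text
clock: 26.52
tool_pos: [531.4, 148.5, 44.8]
tool_rot: [-3.141, -0.0, 2.996]
force: [0.5, 1.4, -2.0]
grip_width: 0.568
clock: 26.93
tool_pos: [563.2, 108.8, 44.7]
tool_rot: [-3.142, -0.001, 2.996]
force: [-0.0, 0.6, -2.4]
grip_width: 0.565
clock: 27.35
tool_pos: [563.5, 108.7, 45.1]
tool_rot: [-3.142, -0.0, 2.997]
force: [0.4, -0.5, -2.3]
grip_width: 0.566
t 27.35 pos [563.5 108.7  45.1] yaw [-180.     -0.    171.69] F [ 0.4 -0.5 -2.3] g 0.566
delta [-0.5 -1.3 40.1] rot [-0.   -0.   -0.01] dist 40.0
```

View pics/s16.png

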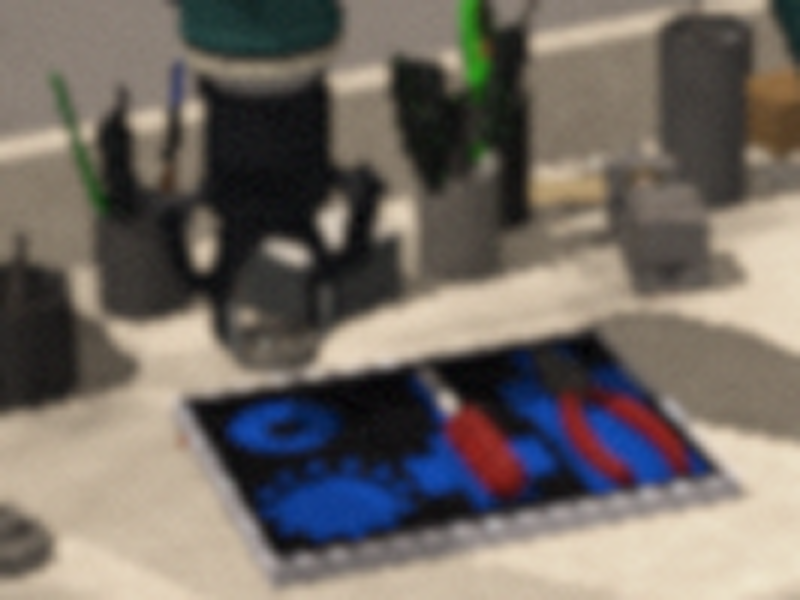

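```bash
python3 - <<'E'
from h import *
f=load('scene')
g=lambda p:(np.array(proj(f,p))-[240,130])*6.015
print(g([563.5,108.7,67]),g([563.5,108.7,17]),g([563.9,107.3,10]),g([563.9,107.3,16]))
E
python3 -m crank '[0,-1,12,0,0,0,0,-1,24,0,0,0,0,-1,36,0,0,0,0,-1,46,0,0,0,0,-1,46,0,0,0]';python3 to.py 563.9 107.3 -5.3 171.7;python3 - <<'E'
from h import *
f=grab('scene');c=f['color'][:,:,::-1];cv2.imwrite('pics/s17.png',cv2.resize(c[150:230,240:347],(800,600),interpolation=cv2.INTER_CUBIC))
f=grab('top');c=f['color'][:,:,::-1];cv2.imwrite('pics/t17.png',cv2.resize(c[125:215,275:395],(800,600),interpolation=cv2.INTER_CUBIC))
E
```

```text
[270.90076481 347.61396328] [274.48153444 421.88608445] [276.802011   431.29621555] [276.38261883 422.54002529]
clock: 27.82
tool_pos: [562.0, 106.9, -3.8]
tool_rot: [-3.14, -0.003, 2.996]
force: [-0.6, 0.2, -3.1]
grip_width: 0.566
t 27.82 pos [562.  106.9  -3.8] yaw [-179.9    -0.19  171.65] F [-0.6  0.2 -3.1] g 0.566
delta [-1.8  0.7  1.5] rot [-0.1  -0.19 -0.05] dist 2.0
```

View pics/s17.png

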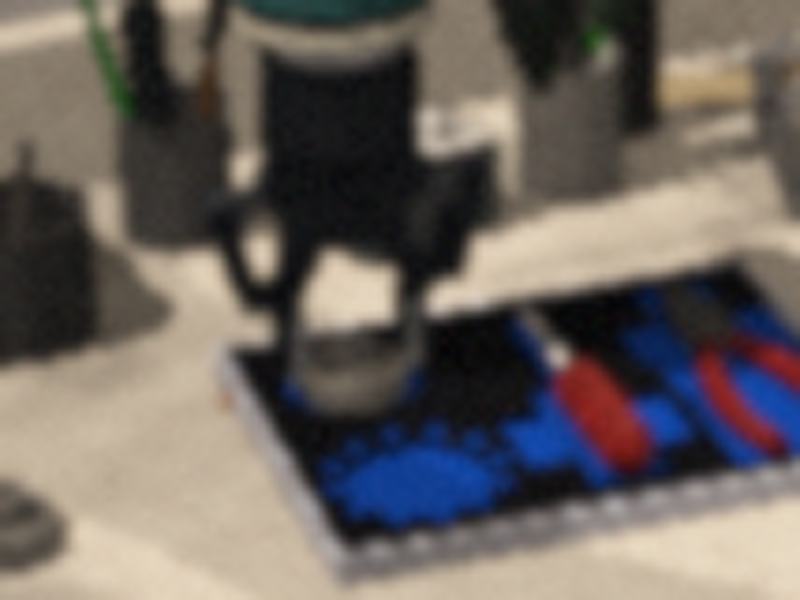

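View pics/t17.png

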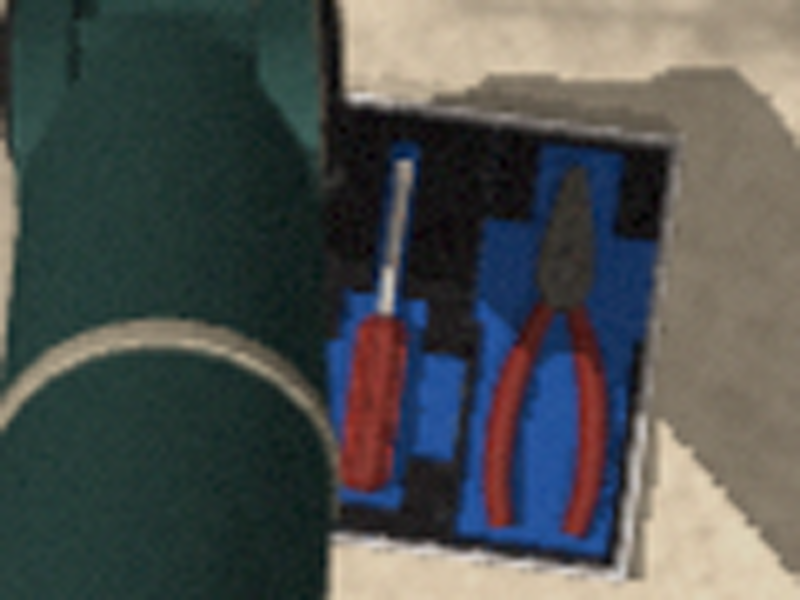

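```bash
python3 -m crank '[0,0,0,0,0,0,0,0,0,0,0,0,0,0,0,0,0,0,0,0,0,0,0,0,0,0,0,0,0,0]'; python3 to.py 563.9 107.3 -5.3 171.7
```

```text
clock: 28.33
tool_pos: [563.7, 107.4, -0.7]
tool_rot: [3.141, 0.0, 2.996]
force: [0.2, 0.8, -2.0]
grip_width: 0.564
t 28.33 pos [563.7 107.4  -0.7] yaw [1.7999e+02 3.0000e-02 1.7166e+02] F [ 0.2  0.8 -2. ] g 0.564
delta [-0.2 -0.   4.6] rot [ 0.01  0.03 -0.04] dist 5.0
```

The driver and pliers are seen well seated. The tool has settled at z=-0.7, centred; lowering the last 5 mm.

```bash
python3 -m crank '[0,0,2,0,0,0,0,0,3,0,0,0,0,0,4,0,0,0,0,0,4,0,0,0,0,0,4,0,0,0]';python3 -m crank '[0,0,1,0,0,0,0,0,1,0,0,0,0,0,1,0,0,0,0,0,1,0,0,0,0,0,1,0,0,0]'; python3 to.py 563.9 107.3 -5.3 171.7
```

```text
clock: 28.75
tool_pos: [563.5, 107.3, -5.1]
tool_rot: [-3.141, -0.0, 2.996]
force: [-0.7, -0.2, -1.4]
grip_width: 0.566
clock: 29.17
tool_pos: [563.6, 107.3, -5.2]
tool_rot: [3.141, 0.0, 2.996]
force: [-6.8, -1.1, 16.1]
grip_width: 0.564
t 29.17 pos [563.6 107.3  -5.2] yaw [179.99   0.   171.65] F [-6.8 -1.1 16.1] g 0.564
delta [-0.3  0.1  0.1] rot [ 0.01  0.   -0.05] dist 0.0
```

```bash
python3 -m crank '[0,0,0,0,0,0,0,0,0,0,0,0,0,0,0,0,0,0,0,0,0,0,0,0,0,0,0,0,0,0]' 0.75;python3 -m crank '[0,0,-10,0,0,0,0,0,-25,0,0,0,0,0,-55,0,0,0,0,40,-75,0,0,0,0,80,-75,0,0,0]';python3 to.py 521.5 302.8 40 171.7
```

```text
clock: 29.58
tool_pos: [563.6, 107.3, -6.0]
tool_rot: [-3.141, 0.0, 2.996]
force: [0.1, -0.2, 0.2]
grip_width: 0.751
clock: 30.0
tool_pos: [577.5, 184.0, 73.9]
tool_rot: [3.14, 0.005, 2.991]
force: [1.6, 0.4, 0.1]
grip_width: 0.751
t 30.0 pos [577.5 184.   73.9] yaw [179.91   0.29 171.35] F [1.6 0.4 0.1] g 0.751
delta [ 73.4 109.   33.8] rot [ 0.09  0.29 -0.35] dist 136.0
```

```bash
python3 -m crank '[25,36,6,0,0,0,50,73,14,0,0,0,73,108,26,0,0,0,73,108,34,0,0,0,73,108,34,0,0,0]' 0.65;python3 -m crank '[0,0,0,0,0,0,0,0,0,0,0,0,0,0,0,0,0,0,0,0,0,0,0,0,0,0,0,0,0,0]';python3 to.py 521.5 302.8 -2 171.7;python3 - <<'E'
from h import *
f=grab('top');c=f['color'][:,:,::-1];cv2.imwrite('pics/t18.png',cv2.resize(c[125:230,190:395],(800,410),interpolation=cv2.INTER_CUBIC))
f=grab('scene');c=f['color'][:,:,::-1];cv2.imwrite('pics/s18.png',cv2.resize(c[150:250,190:323],(800,600),interpolation=cv2.INTER_CUBIC))
E
```

```text
clock: 30.42
tool_pos: [515.6, 306.3, 33.8]
tool_rot: [-3.141, -0.002, 3.001]
force: [-1.1, -1.2, -1.1]
grip_width: 0.649
clock: 30.83
tool_pos: [519.0, 302.1, 35.5]
tool_rot: [3.141, 0.0, 2.995]
force: [-0.1, 0.3, -0.1]
grip_width: 0.65
t 30.83 pos [519.  302.1  35.5] yaw [1.7999e+02 3.0000e-02 1.7158e+02] F [-0.1  0.3 -0.1] g 0.65
delta [-2.3  1.  37.5] rot [ 0.01  0.03 -0.12] dist 38.0
```

View pics/t18.png

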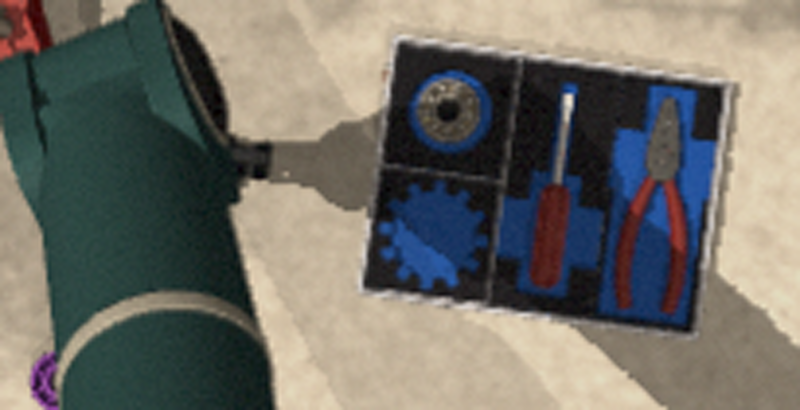

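View pics/s18.png

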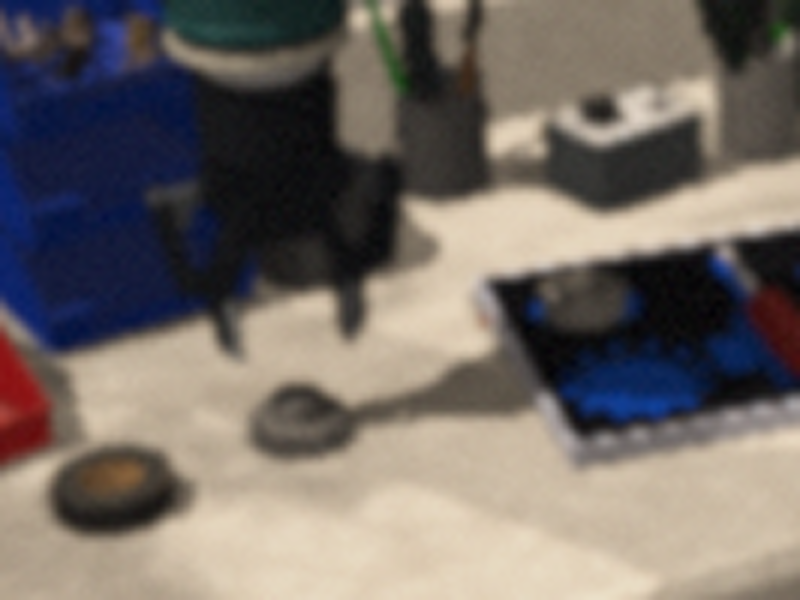

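The bearing is centred in its ring hole (crop 450,110). In the scene crop the open fingers at (230,350) and (350,335) straddle the gear hub (300,405). Descending onto the hub.

```bash
python3 -m crank '[-2,1,10,0,0,0,-2,1,20,0,0,0,-2,1,30,0,0,0,-2,1,37,0,0,0,-2,1,37,0,0,0]';python3 -m crank '[0,0,0,0,0,0,0,0,0,0,0,0,0,0,0,0,0,0,0,0,0,0,0,0,0,0,0,0,0,0]';python3 to.py 521.5 302.8 -2 171.7
```

```text
clock: 31.35
tool_pos: [519.5, 302.8, -4.3]
tool_rot: [-3.139, -0.002, 2.996]
force: [-1.0, -0.2, -0.5]
grip_width: 0.654
clock: 31.77
tool_pos: [520.8, 303.7, -1.6]
tool_rot: [3.141, 0.0, 2.996]
force: [0.4, 0.1, 0.2]
grip_width: 0.645
t 31.77 pos [520.8 303.7  -1.6] yaw [1.7998e+02 3.0000e-02 1.7166e+02] F [0.4 0.1 0.2] g 0.645
delta [-0.9 -0.8  0.4] rot [ 0.02  0.03 -0.04] dist 1.0
```

```bash
python3 -m crank '[0,0,0,0,0,0,0,0,0,0,0,0,0,0,0,0,0,0,0,0,0,0,0,0,0,0,0,0,0,0]' 0 100;python3 -m crank '[0,0,0,0,0,0,0,0,0,0,0,0,0,0,0,0,0,0,0,0,0,0,0,0,0,0,0,0,0,0]';python3 -m crank '[0,0,-8,0,0,0,0,0,-20,0,0,0,0,0,-32,0,0,0,0,0,-42,0,0,0,0,0,-45,0,0,0]';python3 -m crank '[0,0,0,0,0,0,0,0,0,0,0,0,0,0,0,0,0,0,0,0,0,0,0,0,0,0,0,0,0,0]';python3 to.py 463 122.6 45 171.7;python3 - <<'E'
from h import *
f=grab('scene');c=f['color'][:,:,::-1];cv2.imwrite('pics/s19.png',cv2.resize(c[150:250,190:323],(800,600),interpolation=cv2.INTER_CUBIC))
E
```

```text
clock: 32.18
tool_pos: [520.7, 303.5, -1.3]
tool_rot: [3.141, 0.0, 2.996]
force: [-4.5, -2.3, 13.4]
grip_width: 0.297
clock: 32.6
tool_pos: [520.6, 303.5, -1.3]
tool_rot: [3.141, 0.0, 2.996]
force: [-3.3, -2.4, 12.8]
grip_width: 0.295
clock: 33.02
tool_pos: [521.5, 304.1, 45.4]
tool_rot: [3.14, 0.002, 2.996]
force: [0.1, 0.5, -4.4]
grip_width: 0.291
clock: 33.43
tool_pos: [520.3, 303.3, 42.5]
tool_rot: [-3.141, -0.001, 2.996]
force: [0.1, -1.0, -3.7]
grip_width: 0.295
t 33.43 pos [520.3 303.3  42.5] yaw [-1.7996e+02 -3.0000e-02  1.7166e+02] F [ 0.1 -1.  -3.7] g 0.295
delta [  30.5 -187.2   -2.3] rot [-0.04 -0.03 -0.04] dist 190.0
```

View pics/s19.png

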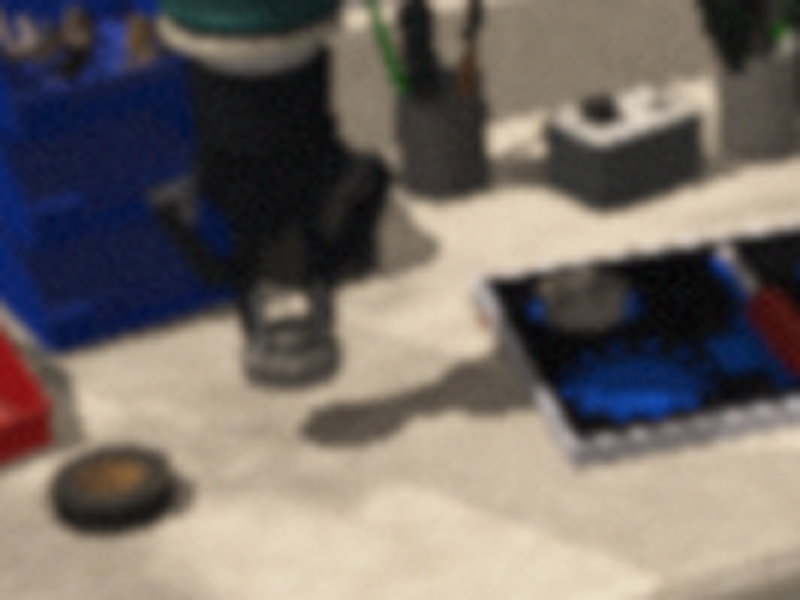

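The gear is held level by the hub. Carrying it to its cut-out.

```bash
python3 -m crank '[5,-30,-2,0,0,0,11,-70,-2,0,0,0,18,-110,-2,0,0,0,25,-150,-2,0,0,0,30,-180,-2,0,0,0]';python3 -m crank '[1,-7,0,0,0,0,1,-7,0,0,0,0,1,-7,0,0,0,0,1,-7,0,0,0,0,1,-7,0,0,0,0]';python3 -m crank '[0,0,0,0,0,0,0,0,0,0,0,0,0,0,0,0,0,0,0,0,0,0,0,0,0,0,0,0,0,0]';python3 to.py 463 122.6 8.7 171.7
```

```text
clock: 33.9
tool_pos: [463.3, 126.8, 44.9]
tool_rot: [-3.141, -0.001, 2.995]
force: [0.8, -0.6, -4.8]
grip_width: 0.293
clock: 34.32
tool_pos: [463.1, 124.1, 44.9]
tool_rot: [3.141, 0.0, 2.997]
force: [-0.1, -0.7, -4.8]
grip_width: 0.297
clock: 34.73
tool_pos: [462.8, 123.1, 45.0]
tool_rot: [-3.141, 0.0, 2.996]
force: [-0.2, 0.2, -3.8]
grip_width: 0.298
t 34.73 pos [462.8 123.1  45. ] yaw [-179.99    0.    171.66] F [-0.2  0.2 -3.8] g 0.298
delta [-0.3 -0.5 36.3] rot [-0.01  0.   -0.04] dist 36.0
```

```bash
python3 -m crank '[0,0,10,0,0,0,0,0,19,0,0,0,0,0,26,0,0,0,0,0,30,0,0,0,0,0,31,0,0,0]';python3 -m crank '[0,0,0,0,0,0,0,0,0,0,0,0,0,0,0,0,0,0,0,0,0,0,0,0,0,0,0,0,0,0]';python3 to.py 463 122.6 8.7 171.7;python3 - <<'E'
from h import *
f=grab('scene');c=f['color'][:,:,::-1];cv2.imwrite('pics/s20.png',cv2.resize(c[150:230,240:347],(800,600),interpolation=cv2.INTER_CUBIC))
E
```

```text
clock: 35.15
tool_pos: [462.2, 122.7, 12.9]
tool_rot: [-3.141, -0.001, 2.996]
force: [0.4, 0.1, -4.2]
grip_width: 0.294
clock: 35.57
tool_pos: [462.9, 123.1, 14.3]
tool_rot: [3.141, 0.0, 2.996]
force: [0.3, 0.1, -5.2]
grip_width: 0.3
t 35.57 pos [462.9 123.1  14.3] yaw [1.7999e+02 2.0000e-02 1.7166e+02] F [ 0.3  0.1 -5.2] g 0.3
delta [-0.1 -0.5  5.6] rot [ 0.01  0.02 -0.04] dist 6.0
```

View pics/s20.png

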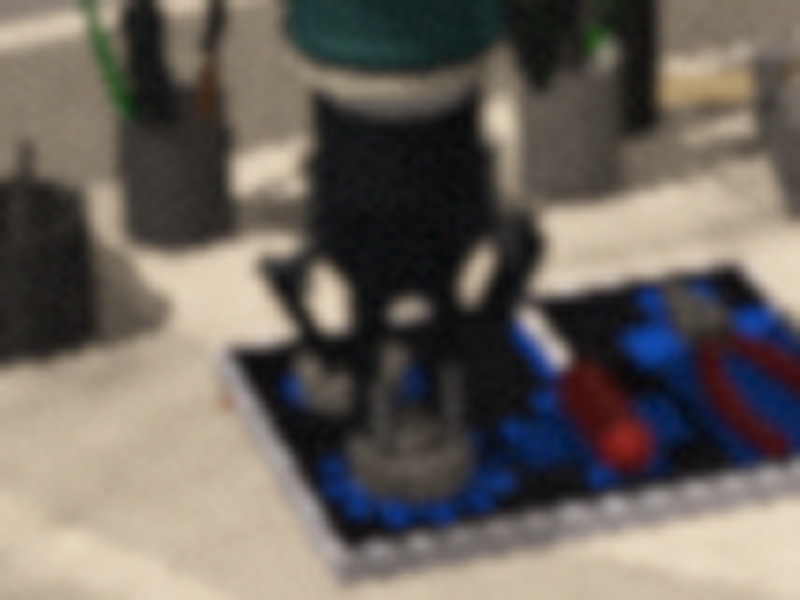

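The gear hangs centred over its toothed hole at (412,465). Lowering onto the floor.

```bash
python3 -m crank '[0,0,2,0,0,0,0,0,4,0,0,0,0,0,5,0,0,0,0,0,5,0,0,0,0,0,5,0,0,0]';python3 -m crank '[0,0,1,0,0,0,0,0,1,0,0,0,0,0,1,0,0,0,0,0,1,0,0,0,0,0,1,0,0,0]'
```

```text
clock: 36.03
tool_pos: [462.7, 122.9, 8.9]
tool_rot: [-3.141, -0.0, 2.996]
force: [0.1, 0.3, -4.4]
grip_width: 0.298
clock: 36.45
tool_pos: [462.8, 123.0, 8.7]
tool_rot: [3.141, 0.0, 2.996]
force: [-6.3, -1.5, 16.3]
grip_width: 0.294
```

Floor contact at z=8.7, as predicted. Releasing, lifting away and checking.

```bash
python3 -m crank '[0,0,0,0,0,0,0,0,0,0,0,0,0,0,0,0,0,0,0,0,0,0,0,0,0,0,0,0,0,0]' 0.6;python3 -m crank '[0,0,-10,0,0,0,0,0,-30,0,0,0,0,0,-70,0,0,0,0,40,-110,0,0,0,0,80,-110,0,0,0]';python3 -m crank '[0,40,0,0,0,0,0,80,0,0,0,0,0,120,0,0,0,0,0,160,0,0,0,0,0,180,0,0,0,0]';python3 -m crank '[0,0,0,0,0,0,0,0,0,0,0,0,0,0,0,0,0,0,0,0,0,0,0,0,0,0,0,0,0,0]';python3 - <<'E'
from h import *
f=grab('top');c=f['color'][:,:,::-1];cv2.imwrite('pics/t21.png',cv2.resize(c[125:215,275:395],(800,600),interpolation=cv2.INTER_CUBIC));cv2.imwrite('pics/t21f.png',c)
f=grab('scene');c=f['color'][:,:,::-1];cv2.imwrite('pics/s21.png',cv2.resize(c[160:230,260:367],(800,523),interpolation=cv2.INTER_CUBIC))
E
```

```text
clock: 36.87
tool_pos: [462.8, 123.0, 8.0]
tool_rot: [-3.142, 0.0, 2.996]
force: [-0.1, -0.1, -0.1]
grip_width: 0.6
clock: 37.28
tool_pos: [475.0, 191.0, 121.3]
tool_rot: [3.139, 0.005, 2.99]
force: [2.6, 0.9, 0.6]
grip_width: 0.599
clock: 37.7
tool_pos: [498.3, 375.7, 116.7]
tool_rot: [3.14, 0.0, 3.0]
force: [-0.6, 0.5, 0.1]
grip_width: 0.598
clock: 38.12
tool_pos: [499.3, 369.6, 116.4]
tool_rot: [-3.141, 0.0, 2.995]
force: [0.6, -0.0, -0.6]
grip_width: 0.597
```

View pics/t21.png

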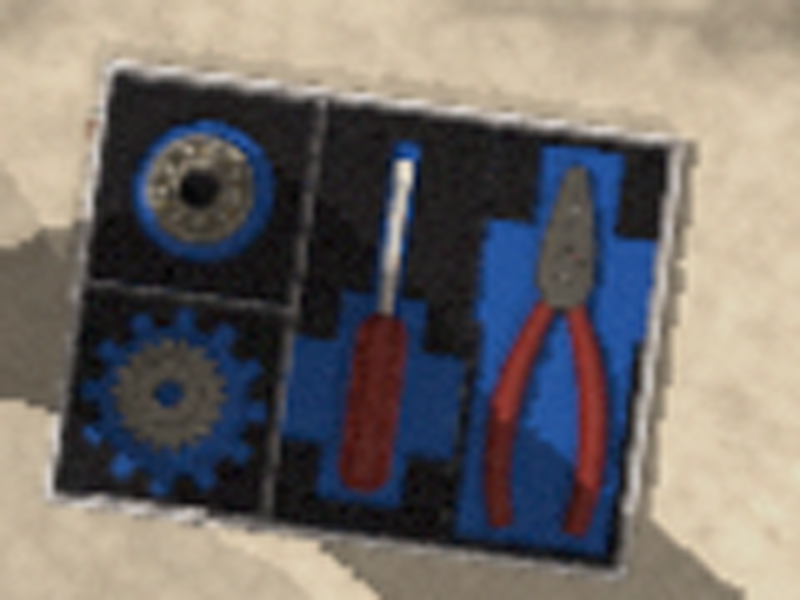

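View pics/s21.png

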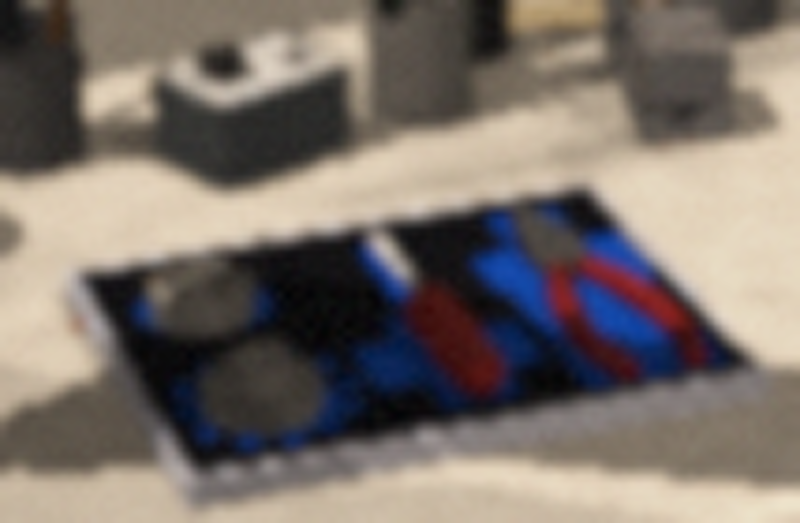

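View pics/t21f.png

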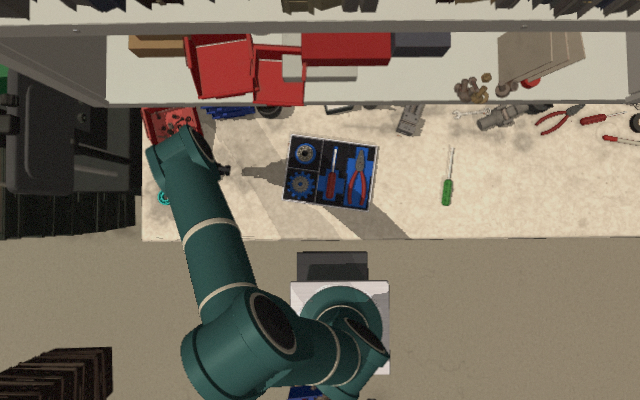

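All four are seated, and the green driver is unmoved at (448,175). The arm is in free air at tip z of about 136 mm. Handing in.

```bash
python3 -c "
from station import env
print(env.observe()['clock'],env.observe()['force'].round(1),env.close_job())"
```

```text
the job is handed in; nothing more can be done
38.2167 [ 0.5 -0.1 -0.1] None
```

I packed the pliers, the red screwdriver, the bearing and the gear, in that order, each into its own cut-out, and handed the job in at 38.2 s of the 83 s allowed.

- **Final pictures:** the last top and scene views show all four inside their cut-outs and the right way round, with handles towards +y and the gear hub up. The bearing and gear look centred. The pliers are turned a few degrees but clear of the edges.
- **Seated on the floor:** each piece met resistance within about 1 mm of the height predicted for its cut-out floor.
- **Left alone:** the green screwdriver is where it was in the last top view. The arm hid the tape roll in that view; it lay unmoved at the last sighting, just after the gear was lifted, and nothing was moved near it after that.

**What disagreed:** the first pliers grasp closed on air. Both start views suggested the fingertips sit higher than reported. A light touch on bare bench, about 29 N, showed the real tips end about 20 mm short of the reported TCP. I allowed for that in every later move. In the scene camera the bearing's hole appeared 1 to 2 pixels from where the top view put it, within what the clearances allowed.

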